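# Rack the microscope objectives in order of length

### The arm

A 7-joint arm with a two-finger parallel gripper is mounted at the origin on a cart in front of the work surface, level with it; the furniture and walls round the work are solid. World frame = base frame: x ahead of the robot, y to its left, z up, the work surface at z = 0. Lengths are in m, angles in rad, forces in N, time in s.
With the tool pointing down it reaches from about 0.4 to 0.85 m from the base axis. Payload 10.4 kg.
Tool frame: the origin (TCP) lies midway between the tips of the shut fingers; the grasp point (between the pads) lies manip.pinch_z behind it (manip.pinch_z is the distance from the TCP to the grasp point, in m); z points along the fingers, y is the direction in which the jaws open and shut (so a half turn about z gives the same grasp; the last joint's range is limited). The gripper opens to 85 mm and grips with 20 to 120 N. Pads are 22 mm wide; open, the fingers measure 114 mm over their backs; the gripper's body (76 mm by 85 mm) begins 54 mm behind the grasp point. The pads swing forward as they close: fully open they stand 13 mm farther back than shut.
Start: joints at [-1.332, 0.332, -0.065, 1.46, 0.022, 1.35, -0.088], TCP at [0.162, 0.604, 0.231] pointing down, gripper open.
Joint ranges: [-2.6, 2.6], [-0.5, 2.12], [-1.47, 1.34], [0.16, 2.42], [-1.27, 4.41], [0.06, 2.06], [-2.6, 2.6]. Speed limits (rad/s): [2.22, 2.22, 2.79, 2.79, 3.14, 3.14, 3.14].

### API

Orientations are given as a unit quaternion [x, y, z, w].
In Python, from workcell import manip gives the robot as it stands.
- The arm moves only by the shell command python3 -m handwheel 'ROWS' [FORCE]. ROWS is JSON, a list that holds one entry, the list of rows, each a list of 7 numbers: the shift along the tool's x, y, z in m, then the turn, a rotation vector about the tool's x, y, z in rad, then the finger opening in m, from 0 to 0.0854. In form: [[[tx, ty, tz, ax, ay, az, claw], ...]]. A call has 1 to 8 rows; each row is the pose to reach, as a shift and turn from the pose commanded when the call began, along the tool's axes at that moment; what a row does not reach only later rows make up. A row lasts 1/8 s, in which the tool goes at most 62.5 mm and 10.7 degrees, less where a joint would pass 70% of its speed; a pose out of reach is approached as far as the arm can. A call with a gripper value outside its range is refused whole. The fingers move at their own pace and stop on an object; FORCE is the grip in N (left out, the last holds). Time passes only in rows, so rows that repeat a pose let the fingers close. It gives the time, the measured TCP pose, the force and the opening at its end, in the units of the state.
- manip.get_obs(): the state, without advancing time (a new reading comes with each control period).
- manip.camera(name): name is "scene" or "top" or "wrist"; returns the picture (400x640x3 uint8, blue, green, red); there is no depth.
- manip.calibration(name): a dict with "fx", "fy", "cx", "cy" (pixels), "view" (4x4, takes a point from world to camera coordinates); the wrist camera has in their place "tool_from_camera" (4x4, takes a point from camera to tool coordinates, whose origin is the TCP and whose axes are the flange's). Camera axes: x right, y up, looking along -z (the intrinsics and any distortion apply to the point x, -y, -z); pixel columns grow to the right and rows downward; lengths in m; the calibration is good to about 2 mm. The wrist camera is an equidistant fisheye: a pixel r from the principal point sees the ray r / f radians off the axis. A picture is of the moment at which its call begins: read the wrist's pose just before it. calibration takes no time and is no camera call.
- manip.hand_in(): hands the job in, once; it reports no verdict.
The state is a dict: "clock": time; "joint_pos": joint angles; "joint_velocities": joint speeds; "tau": joint torques, N m; "position": TCP position; "ee_rot": TCP orientation; "ft_force": force on the tool from outside, world axes, zero at the start; "torque": the same for the moment, N m; "grip_width": opening from 0.0 (shut) to 1.0 (fully open).
Only numpy, scipy, OpenCV 4.12 (cv2) and the standard library are available. Lean on these libraries where they do the work, as an engineer would, in place of code of your own. Each camera call takes 0.05 s, during which the arm holds its last target.

### The job

The four silver microscope objectives have been cleaned: put them back in the white rack in order of length, the shortest in the recess with the shortest black bar and so on up to the longest at the longest bar, each standing upright with its threaded foot fully down in its recess. They are optics, so set them down without dropping or tipping any over, and leave the wide black stereo objective standing where it is.

Things in the scene. Friction and masses are not known exactly. Their poses are not given: they have to be found in the camera images.
- objective_red: The shortest of four loose microscope objectives: silver, red ring, upright on its brass threaded foot, 44 mm tall, about 110 g. Foot 26 mm across, 12 mm high, 1.5 mm bevel; above it the straight barrel, 33 mm across, at 12 to 34 mm height, then a tapering front. Grip the barrel, e.g. 25 mm up. Round: yaw does not matter. Origin: centre of its underside; z up its axis.
- objective_yellow: The second shortest of four loose microscope objectives: silver, yellow ring, upright on its brass threaded foot, 56 mm tall, about 130 g. Foot 26 mm across, 12 mm high, 1.5 mm bevel; above it the straight barrel, 33 mm across, at 12 to 44 mm height, then a tapering front. Grip the barrel, e.g. 30 mm up. Round: yaw does not matter. Origin: centre of its underside; z up its axis.
- objective_green: The second longest of four loose microscope objectives: silver, green ring, upright on its brass threaded foot, 68 mm tall, about 160 g. Foot 26 mm across, 12 mm high, 1.5 mm bevel; above it the straight barrel, 33 mm across, at 12 to 52 mm height, then a tapering front. Grip the barrel, e.g. 36 mm up. Round: yaw does not matter. Origin: centre of its underside; z up its axis.
- objective_blue: The longest of four loose microscope objectives: silver, blue ring, upright on its brass threaded foot, 80 mm tall, about 190 g. Foot 26 mm across, 12 mm high, 1.5 mm bevel; above it the straight barrel, 33 mm across, at 12 to 58 mm height, then a tapering front. Grip the barrel, e.g. 40 mm up. Round: yaw does not matter. Origin: centre of its underside; z up its axis.
- rack: White objective rack, fixed to the bench at any yaw: a block 74 (x) by 252 (y) by 18 (z) mm with four equal round recesses in a row along y, 58 mm apart, and beside each a black bar; the bars grow longer along the row toward +y. Origin: centre of its underside; recess centres at x = +12.5, y = -87, -29, +29, +87 mm; bars at x = -22.5 mm.
- seat_1: Recess for the shortest objective, with the shortest bar (8 by 10 mm, 35 mm from its centre toward -x). Bore 33 mm across, 8.5 mm deep to a black rubber floor, a 3 mm bevel widening its mouth to 39 mm; the 26 mm foot drops in with 3.5 mm play all round and stands on the floor. Origin: centre of the floor, 9.5 mm above the bench; axes as the rack's.
- seat_2: Recess for the second shortest objective, with the second-shortest bar (18 by 10 mm, 35 mm from its centre toward -x). Bore 33 mm across, 8.5 mm deep to a black rubber floor, a 3 mm bevel widening its mouth to 39 mm; the 26 mm foot drops in with 3.5 mm play all round and stands on the floor. Origin: centre of the floor, 9.5 mm above the bench; axes as the rack's.
- seat_3: Recess for the second longest objective, with the second-longest bar (29 by 10 mm, 35 mm from its centre toward -x). Bore 33 mm across, 8.5 mm deep to a black rubber floor, a 3 mm bevel widening its mouth to 39 mm; the 26 mm foot drops in with 3.5 mm play all round and stands on the floor. Origin: centre of the floor, 9.5 mm above the bench; axes as the rack's.
- seat_4: Recess for the longest objective, with the longest bar (42 by 10 mm, 35 mm from its centre toward -x). Bore 33 mm across, 8.5 mm deep to a black rubber floor, a 3 mm bevel widening its mouth to 39 mm; the 26 mm foot drops in with 3.5 mm play all round and stands on the floor. Origin: centre of the floor, 9.5 mm above the bench; axes as the rack's.
- stereo_objective: Bystander: the black spare objective of the stereo microscope with a thin red line, 51 mm across, 52 mm tall, much wider than the others, standing loose among them. It does not go in the rack; leave it. Origin: centre of its underside.

How it is judged:
At the end, for the whole second after the job is handed in: Red, yellow, green, blue stand in the recesses of the shortest to the longest bar: each within 8 mm of the recess's centre, underside under 3 mm above its floor, tilt under 0.08 rad, at rest; the stereo objective is upright, within 30 mm of its start (horizontal distance between objective_red and seat_1 below 0.008 m and z of objective_red in the frame of seat_1 below 0.003 m and angle between each of objective_red, objective_yellow, objective_green, objective_blue's own z axis and vertical below 0.08 rad and linear speed of each of objective_red, objective_yellow, objective_green, objective_blue below 0.02 m/s and horizontal distance between objective_yellow and seat_2 below 0.008 m and z of objective_yellow in the frame of seat_2 below 0.003 m and horizontal distance between objective_green and seat_3 below 0.008 m and z of objective_green in the frame of seat_3 below 0.003 m and horizontal distance between objective_blue and seat_4 below 0.008 m and z of objective_blue in the frame of seat_4 below 0.003 m and distance of stereo_objective from where it was at the start of the episode below 0.03 m and angle between stereo_objective's own z axis and vertical below 0.1 rad); the robot touches nothing.
It fails at once if an objective, one of the four or the stereo one, is knocked over (tips by more than 40 degrees) (angle between any of objective_red, objective_yellow, objective_green, objective_blue, stereo_objective's own z axis and vertical above 0.7 rad).
It fails at once if an objective is dropped (falls freely by more than about 25 mm: faster than 0.7 m/s while the fingers do not hold it) ((linear speed of objective_red above 0.7 m/s and contact force between the fingers and objective_red below 0.05 N) or (linear speed of objective_yellow above 0.7 m/s and contact force between the fingers and objective_yellow below 0.05 N) or (linear speed of objective_green above 0.7 m/s and contact force between the fingers and objective_green below 0.05 N) or (linear speed of objective_blue above 0.7 m/s and contact force between the fingers and objective_blue below 0.05 N)).
It also fails if it takes over 109 s, if anything falls off the work surface, if the arm or the gripper's body presses on something with over 40 N, if the wrist force passes 120 N, or if a joint passes its speed limit or range.

## Working session

There is one attempt and no reset: what is moved stays moved. The work goes in short steps, Python scripts to look and compute and a shell command to move; the robot and the scene stay as the last step left them, time stands still between calls to the robot, and variables do not carry over. Pictures are saved under pics/ and viewed, and the job is handed in when it is done.

```bash
ls; mkdir -p pics; python3 - <<'E'
from workcell import manip
import cv2
o=manip.get_obs(); print(o); print(manip.pinch_z)
for n in ("scene","top","wrist"):
    cv2.imwrite(f"pics/{n}0.png",manip.camera(n)); c=manip.calibration(n); print(n,c)
E
```

```text
pics
{'clock': 0.0, 'joint_pos': array([-1.33157459,  0.33288353, -0.06468715,  1.46096534,  0.02157831,
        1.34989425, -0.0884866 ]), 'joint_velocities': array([ 1.46961557e-03, -5.65967353e-04,  4.85291514e-04,  2.11045764e-04,
        3.84973743e-05,  7.18050553e-04, -1.32756460e-04]), 'tau': array([ 7.14723737e-04, -6.25458884e+01,  4.96588403e-02, -3.91585779e+01,
        1.62846321e-02,  1.01605867e-02,  1.76017409e-06]), 'position': array([0.16168184, 0.60332595, 0.23049714]), 'ee_rot': array([ 1.30528323e-01,  9.91444314e-01, -7.24679676e-04, -6.96113857e-05]), 'ft_force': array([-0.10972448,  1.02144086, -0.27368519]), 'torque': array([ 0.00647964, -0.01796235,  0.00028795]), 'grip_width': 0.9987760451146251}
0.0187
scene {'fx': 462.49878636715306, 'fy': 462.49878636715306, 'cx': 322.61650515001764, 'cy': 192.36548317670514, 'view': array([[ 0.55458481, -0.83204083,  0.01198968, -0.32473609],
       [ 0.56916997,  0.38980407,  0.72394636, -0.31541791],
       [-0.60702655, -0.39466549,  0.68975207, -0.90209889],
       [ 0.        ,  0.        ,  0.        ,  1.        ]])}
top {'fx': 369.18302499125315, 'fy': 369.18302499125315, 'cx': 317.74837683163514, 'cy': 200.44384152239135, 'view': array([[-0.01541402, -0.99983432,  0.00968171, -0.05491447],
       [ 0.9981361 , -0.01481457,  0.05920185, -0.54740201],
       [-0.05904861,  0.0105762 ,  0.99819908, -0.87713974],
       [ 0.        ,  0.        ,  0.        ,  1.        ]])}
wrist {'fx': 309.70691628693146, 'fy': 309.70691628693146, 'cx': 321.47851456904795, 'cy': 199.49281345602813, 'tool_from_camera': array([[-6.14108204e-04,  9.55702376e-01,  2.94334150e-01,
         7.61775894e-02],
       [ 9.99999436e-01,  3.31799761e-04,  1.00907774e-03,
        -9.75190910e-04],
       [ 8.66717990e-04,  2.94334603e-01, -9.55702040e-01,
        -1.43319166e-01],
       [ 0.00000000e+00,  0.00000000e+00,  0.00000000e+00,
         1.00000000e+00]])}
```

View pics/scene0.png

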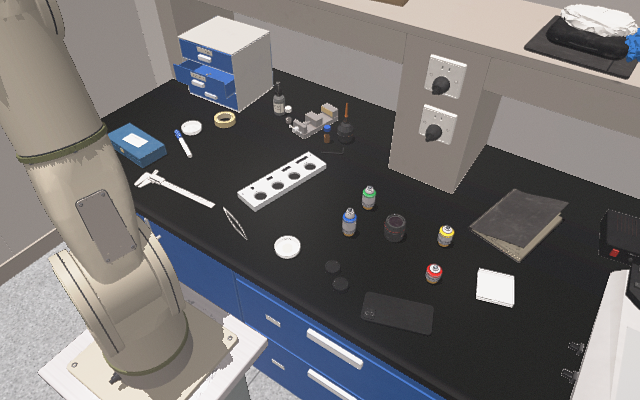

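View pics/top0.png

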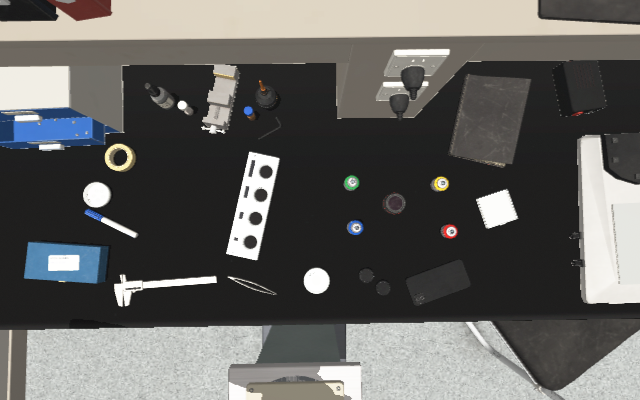

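View pics/wrist0.png

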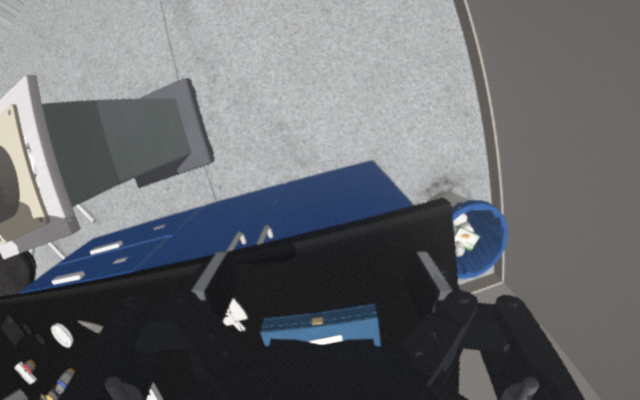

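```bash
python3 - <<'E'
import cv2
a=cv2.imread("pics/top0.png")
cv2.imwrite("pics/t_rack.png",cv2.resize(a[145:265,220:290],None,fx=5,fy=5,interpolation=cv2.INTER_CUBIC)[:600])
cv2.imwrite("pics/t_obj.png",cv2.resize(a[160:250,335:465],None,fx=6,fy=6,interpolation=cv2.INTER_CUBIC))
b=cv2.imread("pics/scene0.png")
cv2.imwrite("pics/s_obj.png",cv2.resize(b[175:295,330:470],None,fx=5,fy=5,interpolation=cv2.INTER_CUBIC))
E
```

```text
(no output)
```

View pics/t_rack.png

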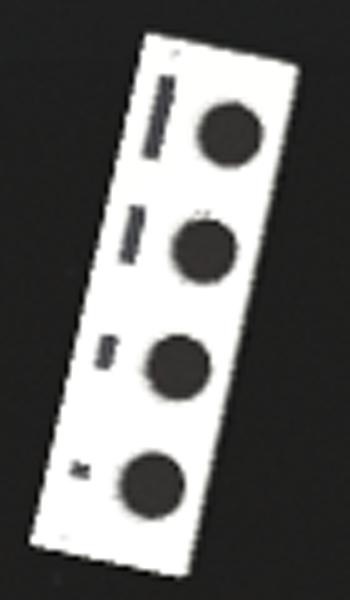

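View pics/t_obj.png

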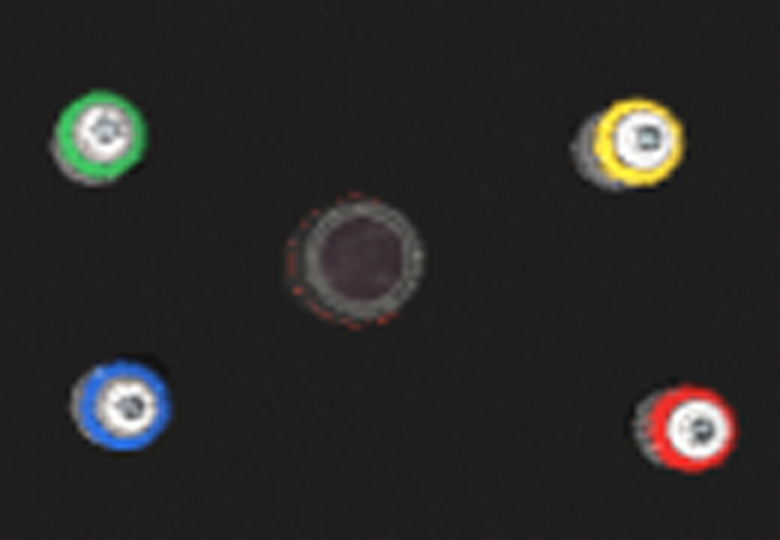

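View pics/s_obj.png

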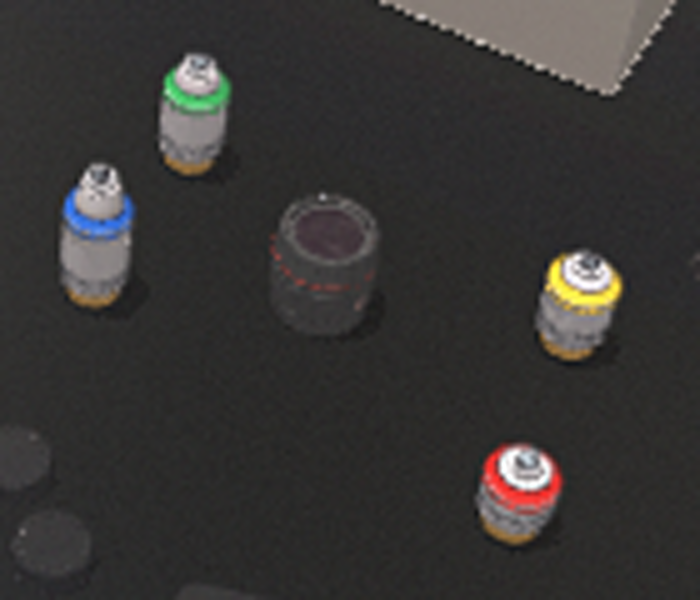

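```bash
cat > h.py <<'E'
import numpy as np, cv2
from workcell import manip
from scipy.spatial.transform import Rotation as R
def ray(n,u,v):
    c=manip.calibration(n); V=c["view"]
    d=np.array([(u-c["cx"])/c["fx"],-(v-c["cy"])/c["fy"],-1.])
    Rm=V[:3,:3]; o=-Rm.T@V[:3,3]; return o,Rm.T@d
def atz(n,u,v,z):
    o,d=ray(n,u,v); return o+d*(z-o[2])/d[2]
def proj(n,P):
    c=manip.calibration(n); V=c["view"]; p=np.atleast_2d(P)@V[:3,:3].T+V[:3,3]
    return np.c_[c["cx"]+c["fx"]*p[:,0]/-p[:,2], c["cy"]+c["fy"]*p[:,1]/p[:,2]]
def mask(img,col):
    h=cv2.cvtColor(img,cv2.COLOR_BGR2HSV).astype(int); H,S,V=h[...,0],h[...,1],h[...,2]
    rng=dict(red=((H<8)|(H>172)),yellow=(H>20)&(H<35),green=(H>45)&(H<85),blue=(H>100)&(H<125))[col]
    return (rng&(S>110)&(V>100)).astype(np.uint8)
E
python3 - <<'E'
from h import *
from scipy.optimize import least_squares
t=cv2.imread("pics/top0.png"); s=cv2.imread("pics/scene0.png")
Z=dict(red=.034,yellow=.044,green=.052,blue=.058)
W=dict(top=(335,160,465,250),scene=(330,175,470,295))
for col,z in Z.items():
  for n,im in (("top",t),("scene",s)):
    x0,y0,x1,y1=W[n]; m=mask(im[y0:y1,x0:x1],col)
    k,l,st,_=cv2.connectedComponentsWithStats(m); i=1+np.argmax(st[1:,4])
    m=(l==i).astype(np.uint8)
    p=cv2.findNonZero(m)
    b=st[i]; c=np.array([b[0]+b[2]/2-.5+x0,b[1]+b[3]/2-.5+y0])
    print(col,n,c,b[2:],atz(n,*c,z-.002).round(4))
# rack
obs={}
for n,im,(x0,y0,x1,y1) in (("top",t,(222,145,285,265)),("scene",s,(232,145,332,212))):
    g=cv2.cvtColor(im,cv2.COLOR_BGR2GRAY)[y0:y1,x0:x1]
    m=(g>130).astype(np.uint8); k,l,st,_=cv2.connectedComponentsWithStats(m); i=1+np.argmax(st[1:,4])
    cs,_=cv2.findContours((l==i).astype(np.uint8),cv2.RETR_EXTERNAL,cv2.CHAIN_APPROX_NONE)
    cnt=max(cs,key=cv2.contourArea)
    r=cv2.boxPoints(cv2.minAreaRect(cnt))+[x0,y0]; print(n,r.round(1).tolist())
    obs[n]=cnt[:,0]+[x0,y0]
r=cv2.boxPoints(cv2.minAreaRect(obs["top"].astype(np.float32)))
P=np.array([atz("top",u,v,.018) for u,v in r]); print(P.round(4)); print(np.linalg.norm(P-np.roll(P,1,0),axis=1))
print(P.mean(0))
E
```

```text
red top [450. 231.] [15 15 86] [ 0.4682 -0.376   0.032 ]
red scene [434.  270.5] [17 14 80] [ 0.467  -0.3727  0.032 ]
yellow top [441. 183.] [15 15 95] [ 0.582  -0.3551  0.042 ]
yellow scene [446.5 231.5] [16 12 68] [ 0.5806 -0.3525  0.042 ]
green top [351.5 182. ] [14 15 74] [ 0.5866 -0.1424  0.05  ]
green scene [369. 192.] [13  7 38] [ 0.5874 -0.139   0.05  ]
blue top [355. 227.] [15 15 88] [ 0.4816 -0.1477  0.056 ]
blue scene [349.5 217.5] [14 10 54] [ 0.4789 -0.1469  0.056 ]
top [[225.7, 253.4], [248.5, 150.8], [279.5, 157.7], [256.7, 260.3]]
scene [[235.8, 192.4], [313.8, 144.7], [327.4, 166.9], [249.3, 214.5]]
[[0.423  0.1588 0.018 ]
 [0.6699 0.1033 0.018 ]
 [0.6519 0.0281 0.018 ]
 [0.4054 0.0849 0.018 ]]
[0.07599785 0.25307998 0.07730466 0.25299288]
[0.53753773 0.09378797 0.018     ]
```

```bash
cat >> h.py <<'E'
def d(*targets):
    o=manip.get_obs(); M=R.from_quat(o["ee_rot"]).as_matrix()
    print("t",o["clock"],"pos",o["position"].round(4),"q",o["ee_rot"].round(4),"F",o["ft_force"].round(1),"w",round(o["grip_width"],3),"j",o["joint_pos"].round(2))
    for t in targets: print(t,"->",(M.T@(np.array(t)-o["position"])).round(4))
def rack(cx,cy,yaw): # returns fn rack->world
    c,s=np.cos(yaw),np.sin(yaw)
    return lambda p: np.array(p)@np.array([[c,s,0],[-s,c,0],[0,0,1]])+[cx,cy,0]
E
python3 - <<'E'
from h import *
from scipy.optimize import least_squares
# silhouette fit: IoU-free: fit mask contour to projected hull, per camera
t=cv2.imread("pics/top0.png"); s=cv2.imread("pics/scene0.png")
C=np.array([(sx*.037,sy*.126,z) for sx in(-1,1) for sy in(-1,1) for z in(0,.018)])
obs={}
for n,im,(x0,y0,x1,y1) in (("top",t,(222,145,285,265)),("scene",s,(232,145,332,215))):
    g=cv2.cvtColor(im,cv2.COLOR_BGR2GRAY)[y0:y1,x0:x1]
    m=(g>100).astype(np.uint8); k,l,st,_=cv2.connectedComponentsWithStats(m); i=1+np.argmax(st[1:,4])
    cs,_=cv2.findContours((l==i).astype(np.uint8),cv2.RETR_EXTERNAL,cv2.CHAIN_APPROX_NONE)
    h=cv2.convexHull(max(cs,key=cv2.contourArea))[:,0]+[x0,y0]
    obs[n]=max(cs,key=cv2.contourArea)[:,0]+[x0,y0]
def res(p,ns):
    f=rack(*p);r=[]
    for n in ns:
        h=cv2.convexHull(proj(n,f(C)).astype(np.float32))
        r+=[cv2.pointPolygonTest(h,(float(u),float(v)),True)-.0 for u,v in obs[n]]
    return r
for ns in (["top"],["scene"],["top","scene"]):
    q=least_squares(res,[.5375,.0938,np.pi-0.0+(np.pi/2-.221) -np.pi/2 -np.pi/2],loss="soft_l1",diff_step=1e-4) if 0 else least_squares(res,[.5375,.0948,-.221-np.pi/2],args=(ns,),loss="soft_l1",diff_step=1e-3)
    print(ns,q.x,np.std(q.fun))
    f=rack(*q.x); S=f(np.array([(.0125,y,.0095) for y in(-.087,-.029,.029,.087)])); print(S.round(4))
    if len(ns)==1:
        im=dict(top=t,scene=s)[ns[0]]; sc=5; x0,y0,x1,y1=dict(top=(220,145,290,265),scene=(230,140,335,220))[ns[0]]
        a=cv2.resize(im[y0:y1,x0:x1],None,fx=sc,fy=sc,interpolation=cv2.INTER_CUBIC)
        for yy in(-.087,-.029,.029,.087):
            an=np.linspace(0,2*np.pi,60); 
            for zz,rr,co in((.018,.0195,(0,0,255)),(.0095,.0165,(0,255,0))):
                P=f(np.c_[.0125+rr*np.cos(an),yy+rr*np.sin(an),0*an+zz])
                cv2.polylines(a,[np.int32((proj(ns[0],P)-[x0,y0]+.5)*sc)],True,co,1)
        cv2.imwrite(f"pics/ov_{ns[0]}.png",a)
print(atz("top",395.5,202.5,.052))
E
```

```text
['top'] [ 0.53790959  0.09486188 -1.79563067] 0.29224421714369453
[[0.4503 0.1021 0.0095]
 [0.5069 0.0891 0.0095]
 [0.5634 0.0762 0.0095]
 [0.6199 0.0633 0.0095]]
['scene'] [ 0.53846927  0.09892377 -1.79477791] 0.2670885030345031
[[0.4509 0.1061 0.0095]
 [0.5074 0.0932 0.0095]
 [0.564  0.0803 0.0095]
 [0.6205 0.0674 0.0095]]
['top', 'scene'] [ 0.53791799  0.09581081 -1.79573255] 0.6249926152205688
[[0.4503 0.103  0.0095]
 [0.5069 0.0901 0.0095]
 [0.5634 0.0772 0.0095]
 [0.6199 0.0642 0.0095]]
[ 0.53692625 -0.24374558  0.052     ]
```

View pics/ov_top.png

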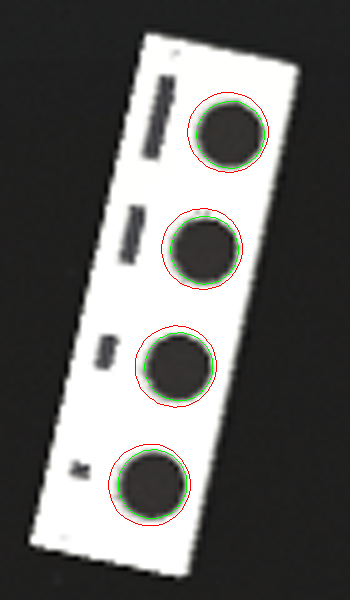

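```bash
python3 - <<'E'
from h import *
d((.42,.42,.25),(.50,.10,.25))
E
```

```text
t 0.15 pos [0.1617 0.6034 0.2307] q [ 1.305e-01  9.914e-01 -5.000e-04 -1.000e-04] F [ 0.   0.3 -0. ] w 0.998 j [-1.33  0.33 -0.06  1.46  0.02  1.35 -0.09]
(0.42, 0.42, 0.25) -> [-0.297  -0.1104 -0.0192]
(0.5, 0.1, 0.25) -> [-0.4571 -0.3987 -0.0189]
```

```bash
python3 -m handwheel '[[[-0.05,-0.018,0,0,0,0,0.085],[-0.10,-0.037,-0.01,0,0,-0.04,0.085],[-0.15,-0.055,-0.02,0,0,-0.04,0.085],[-0.20,-0.074,-0.02,0,0,-0.04,0.085],[-0.25,-0.10,-0.02,0,0,-0.04,0.085],[-0.30,-0.13,-0.02,0,0,-0.04,0.085],[-0.34,-0.17,-0.02,0,0,-0.04,0.085],[-0.37,-0.22,-0.02,0,0,-0.04,0.085]]]' 40; python3 -c "
from h import *
d((.50,.10,.22))"
```

```text
clock: 1.15
position: [0.4632, 0.2936, 0.2508]
ee_rot: [0.111, 0.994, -0.0, -0.0]
ft_force: [-0.1, -0.3, -0.5]
grip_width: 0.997
t 1.15 pos [0.4632 0.2936 0.2508] q [ 1.109e-01  9.938e-01 -2.000e-04 -1.000e-04] F [-0.1 -0.3 -0.5] w 0.997 j [-0.81  0.15  0.18  1.65 -0.03  1.35  0.72]
(0.5, 0.1, 0.22) -> [-0.0786 -0.1807  0.0309]
```

```bash
python3 -m handwheel '[[[-0.02,-0.045,0.01,0,0,0,0.085],[-0.04,-0.09,0.02,0,0,0,0.085],[-0.06,-0.14,0.03,0,0,0,0.085],[-0.0786,-0.1807,0.03,0,0,0,0.085],[-0.0786,-0.1807,0.03,0,0,0,0.085],[-0.0786,-0.1807,0.03,0,0,0,0.085]]]'; python3 - <<'E'
from h import *
d()
cv2.imwrite("pics/w1.png",manip.camera("wrist"))
E
```

```text
clock: 1.9
position: [0.4989, 0.1026, 0.2212]
ee_rot: [0.11, 0.994, 0.0, -0.0]
ft_force: [-1.0, 0.8, -0.2]
grip_width: 1.0
t 1.9 pos [0.4989 0.1026 0.2212] q [ 1.105e-01  9.939e-01  2.000e-04 -1.000e-04] F [-1.   0.8 -0.2] w 1.0 j [-0.61  0.08  0.33  1.79 -0.03  1.28  1.08]
```

View pics/w1.png

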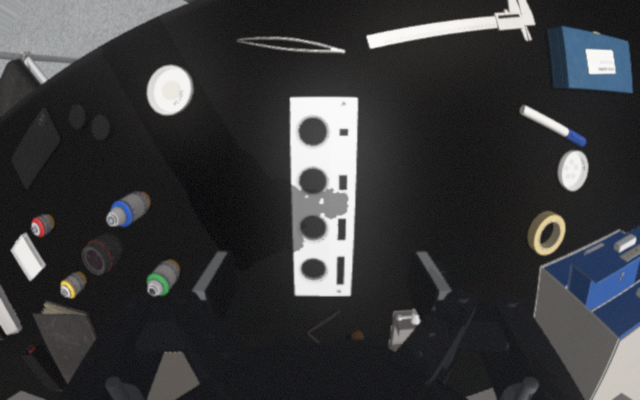

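```bash
cat >> h.py <<'E'
def wproj(P,pos,q):
    c=manip.calibration("wrist"); T=np.eye(4); T[:3,:3]=R.from_quat(q).as_matrix(); T[:3,3]=pos
    V=np.linalg.inv(T@c["tool_from_camera"]); p=np.atleast_2d(P)@V[:3,:3].T+V[:3,3]
    K=np.array([[c["fx"],0,c["cx"]],[0,c["fy"],c["cy"]],[0,0,1]])
    return cv2.fisheye.projectPoints((p*[1,-1,-1])[:,None],np.zeros(3),np.zeros(3),K,np.zeros(4))[0][:,0]
def wray(u,v,pos,q,z):
    c=manip.calibration("wrist"); T=np.eye(4); T[:3,:3]=R.from_quat(q).as_matrix(); T[:3,3]=pos
    M=T@c["tool_from_camera"]; a=np.array([u-c["cx"],v-c["cy"]])/c["fx"]; th=np.hypot(*a)
    dd=np.array([a[0]/th*np.sin(th),-a[1]/th*np.sin(th),-np.cos(th)]); dd=M[:3,:3]@dd; o=M[:3,3]
    return o+dd*(z-o[2])/dd[2]
E
python3 - <<'E'
from h import *
from scipy.optimize import least_squares
o=manip.get_obs(); pos,q=o["position"],o["ee_rot"]
im=cv2.imread("pics/w1.png"); g=cv2.cvtColor(im,cv2.COLOR_BGR2GRAY)
x0,y0,x1,y1=280,85,370,305
m=(g[y0:y1,x0:x1]>75).astype(np.uint8); k,l,st,_=cv2.connectedComponentsWithStats(m); i=1+np.argmax(st[1:,4])
cs,_=cv2.findContours((l==i).astype(np.uint8),cv2.RETR_EXTERNAL,cv2.CHAIN_APPROX_NONE)
ob=max(cs,key=cv2.contourArea)[:,0]+[x0,y0]
s=np.linspace(-1,1,21); E=[]
for z in(0,.018):
    E+=[(.037*a,.126*b,z) for b in s for a in(-1,1)]+[(.037*b,.126*a,z) for b in s for a in(-1,1)]
E=np.array(E)
def res(p):
    h=cv2.convexHull(wproj(rack(*p)(E),pos,q).astype(np.float32))
    return [cv2.pointPolygonTest(h,(float(u),float(v)),True) for u,v in ob]
r=least_squares(res,[.538,.096,-1.7957],loss="soft_l1",diff_step=1e-3); f=rack(*r.x); print(r.x,np.std(r.fun))
print(f(np.array([(.0125,y,.0095) for y in(-.087,-.029,.029,.087)])).round(4))
a=cv2.resize(im[y0:y1,x0-60:x1+60],None,fx=2.7,fy=2.7)
an=np.linspace(0,2*np.pi,60)
for yy in(-.087,-.029,.029,.087):
  for zz,rr,co in((.018,.0195,(0,0,255)),(.0095,.0165,(0,255,0))):
    P=f(np.c_[.0125+rr*np.cos(an),yy+rr*np.sin(an),0*an+zz])
    cv2.polylines(a,[np.int32((wproj(P,pos,q)-[x0-60,y0]+.5)*2.7)],True,co,1)
cv2.imwrite("pics/ov_w.png",a)
for col,z in dict(red=.034,yellow=.044,green=.052,blue=.058).items():
    m=mask(im[180:305,20:190],col); k,l,st,ce=cv2.connectedComponentsWithStats(m)
    if k>1:
        i=1+np.argmax(st[1:,4]); c=ce[i]+[20,180]; print(col,c,st[i],wray(*c,pos,q,z-.002).round(4))
E
```

```text
[ 0.53599857  0.09556152 -1.79411978] 0.4291782727597377
[[0.4484 0.1026 0.0095]
 [0.505  0.0898 0.0095]
 [0.5615 0.0769 0.0095]
 [0.6181 0.0641 0.0095]]
red [ 39.44117647 226.20588235] [ 12  37  13  20 102] [ 0.4669 -0.3705  0.032 ]
yellow [ 68.76923077 287.77884615] [ 40 100  16  19 104] [ 0.5795 -0.3507  0.042 ]
green [159.15322581 282.19354839] [127  94  22  21 124] [ 0.5837 -0.1382  0.05  ]
blue [123.88780488 211.69756098] [ 91  20  22  27 205] [ 0.479  -0.1427  0.056 ]
```

View pics/ov_w.png

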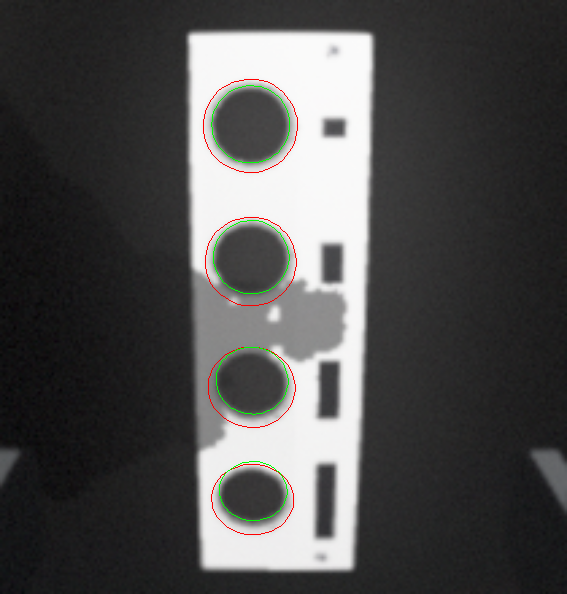

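```bash
python3 - <<'E'
from h import *
d((.4675,-.3735,.16))
E
```

```text
t 1.95 pos [0.4989 0.1031 0.2212] q [ 1.099e-01  9.939e-01  2.000e-04 -1.000e-04] F [-0.3 -0.1  0.4] w 0.995 j [-0.61  0.08  0.33  1.79 -0.03  1.28  1.08]
(0.4675, -0.3735, 0.16) -> [-0.0735 -0.472   0.061 ]
```

```bash
python3 -m handwheel '[[[-0.009,-0.055,0.005,0,0,0,0.085],[-0.018,-0.11,0.01,0,0,0,0.085],[-0.027,-0.165,0.015,0,0,0,0.085],[-0.037,-0.22,0.02,0,0,0,0.085],[-0.046,-0.28,0.03,0,0,0,0.085],[-0.055,-0.34,0.04,0,0,0,0.085],[-0.064,-0.40,0.05,0,0,0,0.085],[-0.0735,-0.45,0.06,0,0,0,0.085]]]'; python3 -m handwheel '[[[0,-0.02,0,0,0,0,0.085],[0,-0.02,0,0,0,0,0.085],[0,-0.02,0,0,0,0,0.085]]]';  python3 - <<'E'
from h import *
cv2.imwrite("pics/w2.png",manip.camera("wrist"))
d((.4675,-.3735,.07),(.4675,-.3735,.009))
E
```

```text
clock: 2.95
position: [0.4725, -0.3541, 0.1608]
ee_rot: [0.11, 0.994, 0.0, 0.0]
ft_force: [0.8, 1.1, 0.3]
grip_width: 0.994
clock: 3.32
position: [0.4686, -0.3708, 0.1611]
ee_rot: [0.109, 0.994, 0.001, 0.0]
ft_force: [-0.3, -0.1, 0.0]
grip_width: 0.998
t 3.375 pos [ 0.4687 -0.3708  0.1612] q [1.093e-01 9.940e-01 5.000e-04 2.000e-04] F [0.6 0.3 0.5] w 0.995 j [ 0.04  0.37  0.7   1.66 -0.26  1.2   2.15]
(0.4675, -0.3735, 0.07) -> [ 0.0006 -0.003   0.0912]
(0.4675, -0.3735, 0.009) -> [ 0.0006 -0.0031  0.1522]
```

View pics/w2.png

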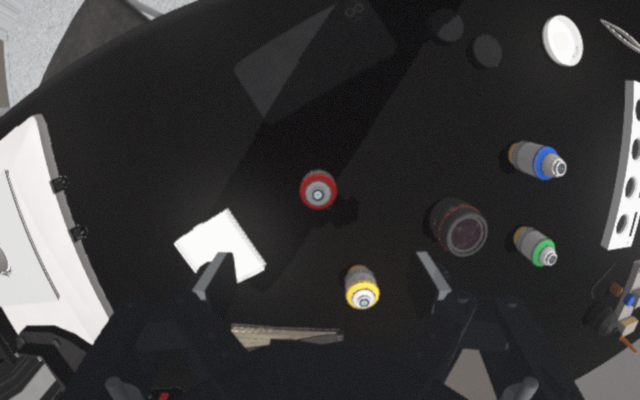

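```bash
python3 - <<'E'
from h import *
o=manip.get_obs(); pos,q=o["position"],o["ee_rot"]; im=cv2.imread("pics/w2.png")
for col,z,w in (("red",.034,(290,160,345,220)),("yellow",.044,(335,255,390,320)),("green",.052,(505,215,570,275)),("blue",.058,(500,130,580,190))):
    x0,y0,x1,y1=w; h=cv2.cvtColor(im[y0:y1,x0:x1],cv2.COLOR_BGR2HSV); m=((h[...,1]>130)&(h[...,2]>60)).astype(np.uint8) if col=="red" else mask(im[y0:y1,x0:x1],col)
    k,l,st,ce=cv2.connectedComponentsWithStats(m); i=1+np.argmax(st[1:,4]); b=st[i]; c=(b[0]+b[2]/2-.5+x0,b[1]+b[3]/2-.5+y0)
    print(col,c,b[2:],wray(*c,pos,q,z-.002).round(4))
E
```

```text
red (np.float64(317.5), np.float64(191.5)) [ 38  36 485] [ 0.4678 -0.3754  0.032 ]
yellow (np.float64(362.0), np.float64(294.0)) [ 35  29 396] [ 0.5805 -0.3545  0.042 ]
green (np.float64(544.0), np.float64(253.0)) [ 21  27 161] [ 0.5877 -0.1396  0.05  ]
blue (np.float64(545.0), np.float64(162.5)) [ 25  34 311] [ 0.4796 -0.1485  0.056 ]
```

```bash
python3 -m handwheel '[[[0.0003,-0.004,0.04,0,0,0,0.085],[0.0003,-0.004,0.08,0,0,0,0.085],[0.0003,-0.004,0.12,0,0,0,0.085],[0.0003,-0.004,0.14,0,0,0,0.085],[0.0003,-0.004,0.152,0,0,0,0.085],[0.0003,-0.004,0.152,0,0,0,0.085]]]' 40; python3 - <<'E'
from h import *
d()
cv2.imwrite("pics/w3.png",manip.camera("wrist"))
E
```

```text
clock: 4.12
position: [0.4666, -0.3764, 0.0095]
ee_rot: [0.11, 0.994, 0.0, 0.0]
ft_force: [-0.5, 0.1, 0.2]
grip_width: 0.989
t 4.125 pos [ 0.4666 -0.3764  0.0095] q [1.104e-01 9.939e-01 1.000e-04 1.000e-04] F [-0.5  0.1  0.2] w 0.989 j [ 0.12  0.56  0.61  1.77 -0.39  0.93  2.25]
```

View pics/w3.png

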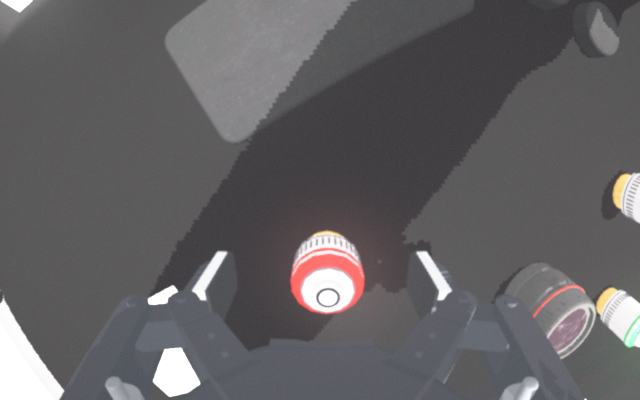

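```bash
python3 -m handwheel '[[[0,0,0,0,0,0,0.05],[0,0,0,0,0,0,0.03],[0,0,0,0,0,0,0.02],[0,0,0,0,0,0,0.02],[0,0,0,0,0,0,0.02],[0,0,0,0,0,0,0.02]]]' 40; python3 - <<'E'
from h import *
d()
cv2.imwrite("pics/w4.png",manip.camera("wrist"))
E
```

```text
clock: 4.92
position: [0.4665, -0.3767, 0.0099]
ee_rot: [0.111, 0.994, 0.0, 0.0]
ft_force: [-2.1, 1.2, 5.6]
grip_width: 0.372
t 4.925 pos [ 0.4665 -0.3767  0.0099] q [1.107e-01 9.939e-01 1.000e-04 3.000e-04] F [-2.1  1.2  5.6] w 0.372 j [ 0.12  0.56  0.61  1.77 -0.39  0.93  2.25]
```

View pics/w4.png

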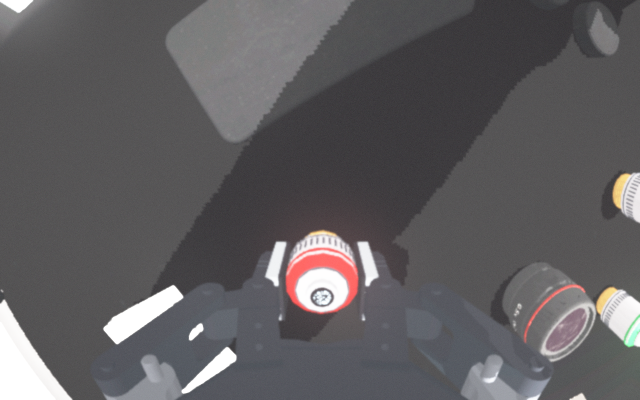

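```bash
python3 -m handwheel '[[[0,0,-0.02,0,0,0,0.02],[0,0,-0.05,0,0,0,0.02],[0,0,-0.09,0,0,0,0.02],[0,0,-0.13,0,0,0,0.02],[0,0,-0.14,0,0,0,0.02]]]'; python3 - <<'E'
from h import *
cv2.imwrite("pics/w5.png",manip.camera("wrist"))
d((.448,.1027,.12))
E
```

```text
clock: 5.6
position: [0.4671, -0.3777, 0.1529]
ee_rot: [0.111, 0.994, -0.001, 0.002]
ft_force: [-0.4, -0.0, -0.3]
grip_width: 0.37
t 5.65 pos [ 0.467  -0.3774  0.1524] q [ 1.108e-01  9.938e-01 -6.000e-04  1.900e-03] F [ 0.1 -0.4 -0.7] w 0.371 j [ 0.05  0.39  0.7   1.67 -0.27  1.18  2.16]
(0.448, 0.1027, 0.12) -> [0.1244 0.4642 0.0316]
```

View pics/w5.png

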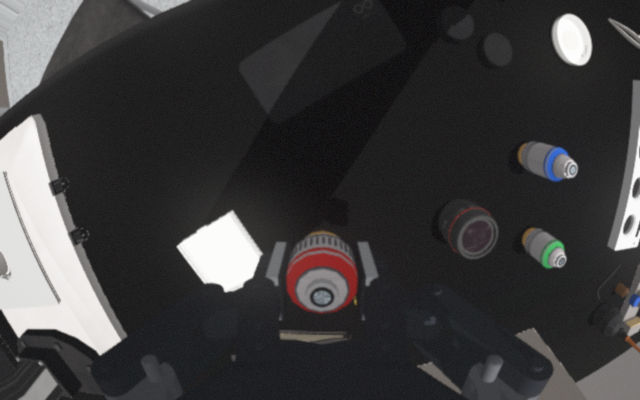

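```bash
python3 -m handwheel '[[[0.01,0.04,0,0,0,0,0.02],[0.024,0.09,0,0,0,0,0.02],[0.037,0.14,0,0,0,0,0.02],[0.051,0.19,0,0,0,0,0.02],[0.064,0.24,0,0,0,0,0.02],[0.078,0.29,0,0,0,0,0.02],[0.091,0.34,0,0,0,0,0.02],[0.105,0.39,0.01,0,0,0,0.02]]]' ; python3 -m handwheel '[[[0.01,0.04,0.01,0,0,0,0.02],[0.0194,0.07,0.02,0,0,0,0.02],[0.0194,0.0742,0.022,0,0,0,0.02],[0.0194,0.0742,0.022,0,0,0,0.02],[0.0194,0.0742,0.022,0,0,0,0.02]]]'; python3 - <<'E'
from h import *
cv2.imwrite("pics/w6.png",manip.camera("wrist"))
d((.448,.1027,.06),(.448,.1027,.0195))
E
```

```text
clock: 6.65
position: [0.4492, 0.0286, 0.139]
ee_rot: [0.111, 0.994, 0.0, 0.0]
ft_force: [0.6, 1.5, -2.1]
grip_width: 0.37
clock: 7.28
position: [0.4471, 0.1025, 0.1173]
ee_rot: [0.111, 0.994, -0.0, -0.0]
ft_force: [-0.3, -0.5, -0.9]
grip_width: 0.369
t 7.325 pos [0.4472 0.1026 0.1174] q [1.115e-01 9.938e-01 0.000e+00 1.000e-04] F [ 0.3 -0.6 -1.9] w 0.37 j [-0.67  0.06  0.36  2.04 -0.02  1.04  1.05]
(0.448, 0.1027, 0.06) -> [-0.0008  0.0003  0.0574]
(0.448, 0.1027, 0.0195) -> [-0.0008  0.0003  0.0979]
```

View pics/w6.png

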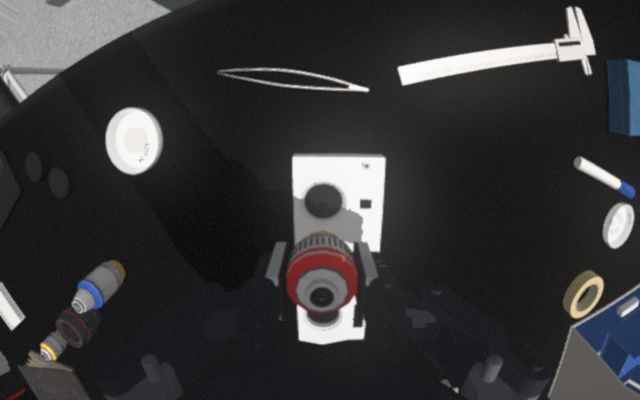

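```bash
python3 -m handwheel '[[[-0.0008,0.0002,0.03,0,0,0,0.02],[-0.0008,0.0002,0.055,0,0,0,0.02],[-0.0008,0.0002,0.075,0,0,0,0.02],[-0.0008,0.0002,0.084,0,0,0,0.02],[-0.0008,0.0002,0.084,0,0,0,0.02]]]'; python3 - <<'E'
from h import *
d((.448,.1027,.0195))
cv2.imwrite("pics/w7.png",cv2.resize(manip.camera("wrist")[130:330,170:490],None,fx=2.5,fy=2.5))
cv2.imwrite("pics/s7.png",cv2.resize(manip.camera("scene")[120:260,200:400],None,fx=4,fy=4))
E
```

```text
clock: 7.95
position: [0.4478, 0.1032, 0.0333]
ee_rot: [0.111, 0.994, -0.0, -0.0]
ft_force: [-0.1, 0.3, -0.4]
grip_width: 0.374
t 7.95 pos [0.4478 0.1032 0.0333] q [ 1.110e-01  9.938e-01 -2.000e-04 -2.000e-04] F [-0.1  0.3 -0.4] w 0.374 j [-0.65  0.2   0.35  2.11 -0.09  0.85  1.1 ]
(0.448, 0.1027, 0.0195) -> [-0.0003 -0.0005  0.0138]
```

View pics/w7.png

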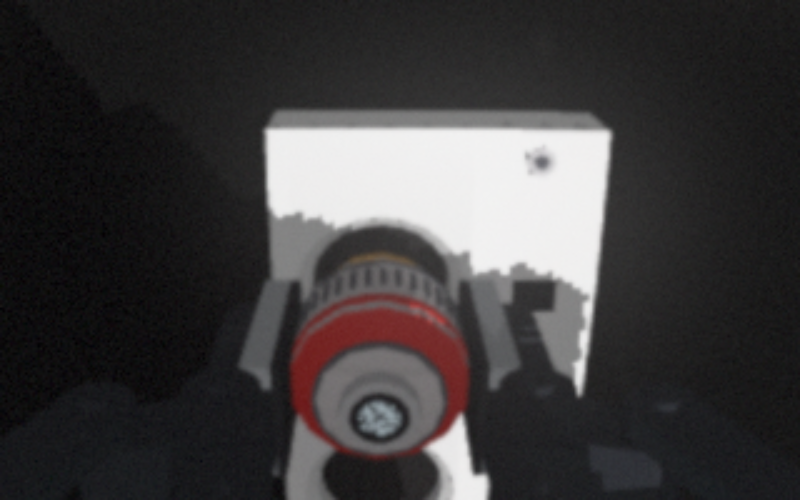

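View pics/s7.png

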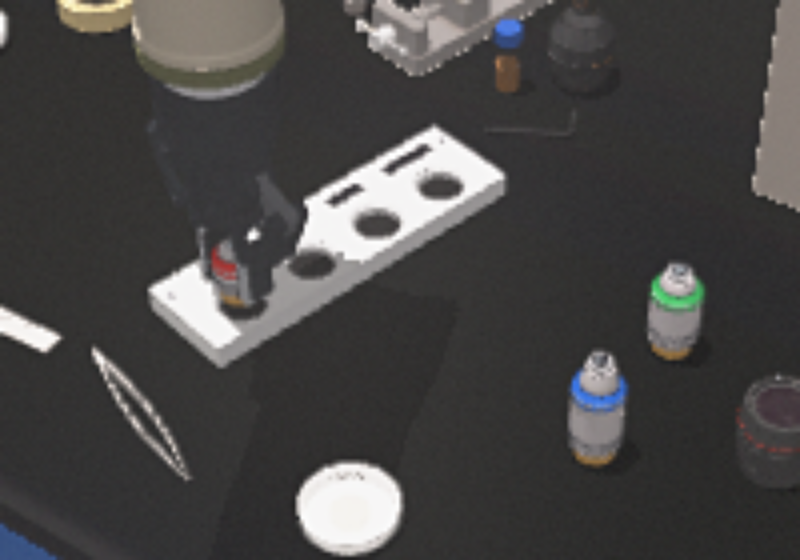

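Looks aligned; the red objective is above seat 1, laterally centred in the recess. Lower gently, watching force.

```bash
python3 -m handwheel '[[[-0.0003,-0.0005,0.005,0,0,0,0.02],[-0.0003,-0.0005,0.009,0,0,0,0.02],[-0.0003,-0.0005,0.012,0,0,0,0.02],[-0.0003,-0.0005,0.0135,0,0,0,0.02],[-0.0003,-0.0005,0.0135,0,0,0,0.02]]]'; python3 - <<'E'
from h import *
d()
cv2.imwrite("pics/w8.png",cv2.resize(manip.camera("wrist")[130:330,170:490],None,fx=2.5,fy=2.5))
E
```

```text
clock: 8.68
position: [0.448, 0.1031, 0.0197]
ee_rot: [0.111, 0.994, -0.0, -0.0]
ft_force: [0.5, -0.4, -0.9]
grip_width: 0.374
t 8.675 pos [0.448  0.1031 0.0197] q [ 1.107e-01  9.939e-01 -0.000e+00 -1.000e-04] F [ 0.5 -0.4 -0.9] w 0.374 j [-0.65  0.22  0.35  2.11 -0.1   0.82  1.11]
```

View pics/w8.png

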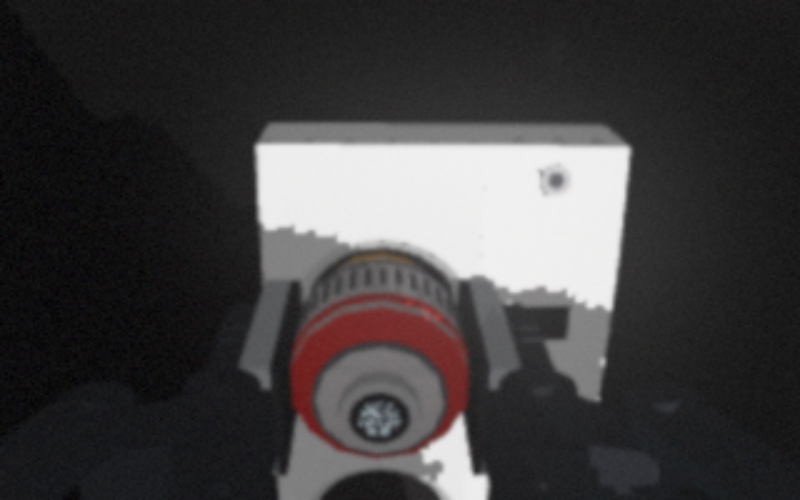

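```bash
python3 -m handwheel '[[[0,0,0.0008,0,0,0,0.02],[0,0,0.0008,0,0,0,0.034],[0,0,0.0008,0,0,0,0.04],[0,0,0.0008,0,0,0,0.06],[0,0,0.0008,0,0,0,0.07],[0,0,0.0008,0,0,0,0.08],[0,0,-0.0008,0,0,0,0.08]]]'; python3 - <<'E'
from h import *
d()
cv2.imwrite("pics/w9.png",cv2.resize(manip.camera("wrist")[130:330,170:490],None,fx=2.5,fy=2.5))
E
```

```text
clock: 9.6
position: [0.448, 0.1031, 0.0206]
ee_rot: [0.111, 0.994, -0.0, -0.0]
ft_force: [-0.5, -0.8, 0.2]
grip_width: 0.938
t 9.6 pos [0.448  0.1031 0.0206] q [ 1.107e-01  9.939e-01 -0.000e+00 -1.000e-04] F [-0.5 -0.8  0.2] w 0.938 j [-0.65  0.22  0.35  2.11 -0.1   0.82  1.11]
```

View pics/w9.png

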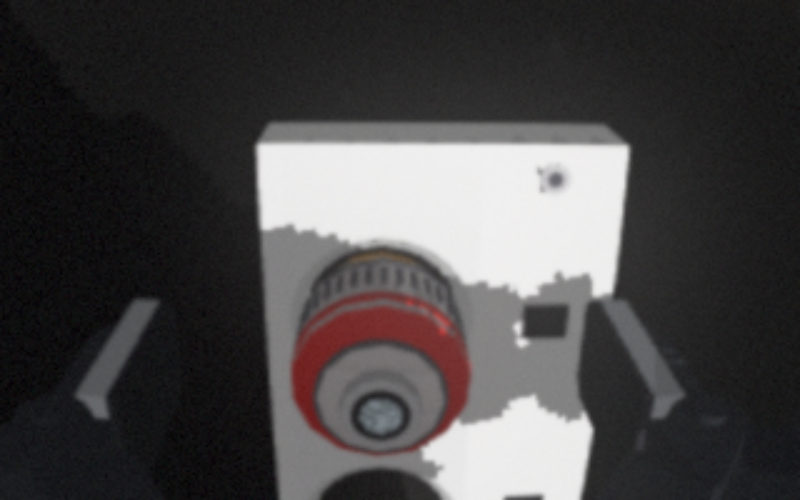

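```bash
python3 -m handwheel '[[[0,0,-0.03,0,0,0,0.085],[0,0,-0.08,0,0,0,0.085],[0,0,-0.13,0,0,0,0.085],[0,0,-0.13,0,0,0,0.085]]]'; python3 - <<'E'
from h import *
d((.581,-.3535,.14))
cv2.imwrite("pics/t10.png",cv2.resize(manip.camera("top")[145:265,220:350],None,fx=5,fy=5)[:600])
E
```

```text
clock: 10.15
position: [0.4502, 0.1038, 0.1543]
ee_rot: [0.111, 0.994, 0.002, 0.003]
ft_force: [0.6, 0.3, -0.2]
grip_width: 0.996
t 10.15 pos [0.4502 0.1038 0.1543] q [0.1107 0.9938 0.002  0.0029] F [ 0.6  0.3 -0.2] w 0.996 j [-0.68  0.02  0.36  2.   -0.01  1.12  1.03]
(0.581, -0.3535, 0.14) -> [-0.2282 -0.4173  0.0136]
```

View pics/t10.png

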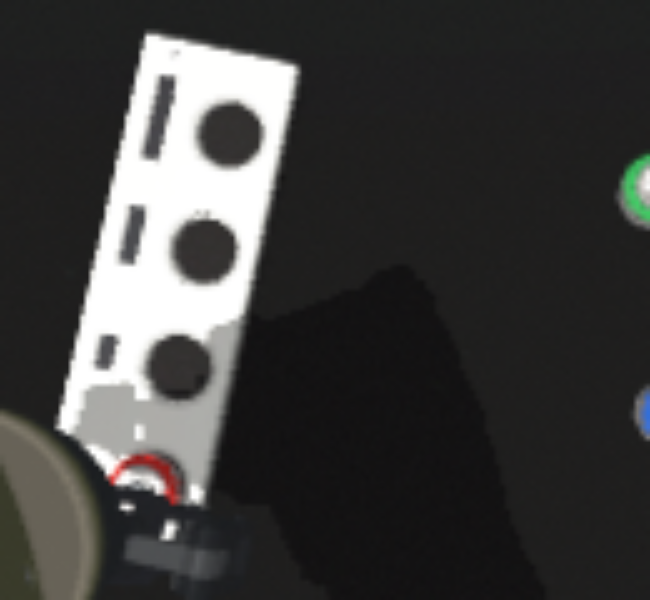

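```bash
python3 -m handwheel '[[[-0.025,-0.046,0,0,0,0,0.085],[-0.052,-0.096,0,0,0,0,0.085],[-0.079,-0.146,0,0,0,0,0.085],[-0.106,-0.196,0,0,0,0,0.085],[-0.134,-0.246,0,0,0,0,0.085],[-0.161,-0.296,0,0,0,0,0.085],[-0.188,-0.346,0,0,0,0,0.085],[-0.213,-0.392,0,0,0,0,0.085]]]' ; python3 -m handwheel '[[[-0.015,-0.025,0.0,0,0,0,0.085],[-0.015,-0.025,0.01,0,0,0,0.085],[-0.015,-0.025,0.01,0,0,0,0.085]]]'; python3 - <<'E'
from h import *
o=manip.get_obs(); pos,q=o["position"],o["ee_rot"]; im=manip.camera("wrist"); cv2.imwrite("pics/w10.png",im)
m=mask(im[120:260,250:400],"yellow"); k,l,st,ce=cv2.connectedComponentsWithStats(m); i=1+np.argmax(st[1:,4]); b=st[i]
c=(b[0]+b[2]/2-.5+250,b[1]+b[3]/2-.5+120); print(c,b,wray(*c,pos,q,.042))
d((.581,-.3535,.014))
E
```

```text
clock: 11.2
position: [0.5693, -0.3278, 0.1487]
ee_rot: [0.111, 0.994, 0.0, -0.001]
ft_force: [0.1, -0.1, 0.9]
grip_width: 0.994
clock: 11.58
position: [0.5778, -0.3525, 0.1381]
ee_rot: [0.111, 0.994, 0.001, -0.002]
ft_force: [0.6, -0.4, -0.3]
grip_width: 0.993
(np.float64(321.5), np.float64(206.5)) [ 51  67  42  40 617] [ 0.58068605 -0.3541623   0.042     ]
t 11.625 pos [ 0.5783 -0.3522  0.1391] q [ 1.101e-01  9.939e-01  8.000e-04 -1.100e-03] F [-0.6  0.  -0.8] w 0.993 j [ 0.04  0.57  0.64  1.45 -0.35  1.24  2.07]
(0.581, -0.3535, 0.014) -> [-0.0032 -0.0008  0.1251]
```

View pics/w10.png

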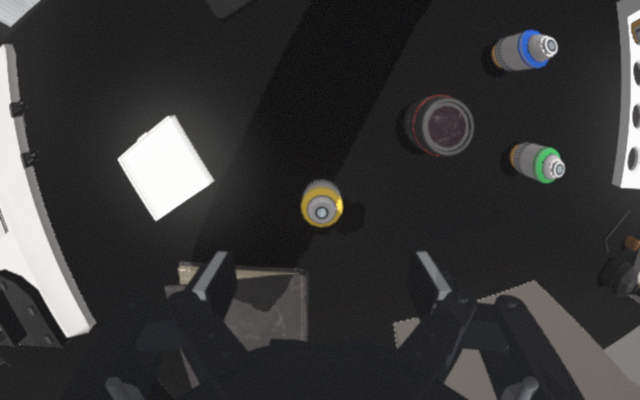

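```bash
python3 -m handwheel '[[[-0.003,-0.0012,0.04,0,0,0,0.085],[-0.003,-0.0012,0.08,0,0,0,0.085],[-0.003,-0.0012,0.11,0,0,0,0.085],[-0.003,-0.0012,0.125,0,0,0,0.085],[-0.003,-0.0012,0.125,0,0,0,0.085]]]' 40; python3 - <<'E'
from h import *
d()
E
python3 -m handwheel '[[[0,0,0,0,0,0,0.05],[0,0,0,0,0,0,0.03],[0,0,0,0,0,0,0.02],[0,0,0,0,0,0,0.02],[0,0,0,0,0,0,0.02],[0,0,0,0,0,0,0.02]]]' 40; python3 - <<'E'
from h import *
d()
cv2.imwrite("pics/w11.png",manip.camera("wrist"))
E
```

```text
clock: 12.25
position: [0.5813, -0.3548, 0.0153]
ee_rot: [0.11, 0.994, 0.0, -0.0]
ft_force: [0.1, 0.1, 0.0]
grip_width: 0.992
t 12.25 pos [ 0.5813 -0.3548  0.0153] q [ 1.102e-01  9.939e-01  3.000e-04 -5.000e-04] F [0.1 0.1 0. ] w 0.992 j [ 0.08  0.71  0.58  1.53 -0.43  1.04  2.11]
clock: 13.0
position: [0.5819, -0.3559, 0.0166]
ee_rot: [0.111, 0.994, -0.0, 0.001]
ft_force: [-1.2, 2.1, 5.9]
grip_width: 0.371
t 13.0 pos [ 0.5819 -0.3559  0.0166] q [ 1.106e-01  9.939e-01 -0.000e+00  6.000e-04] F [-1.2  2.1  5.9] w 0.371 j [ 0.08  0.71  0.58  1.52 -0.43  1.04  2.12]
```

View pics/w11.png

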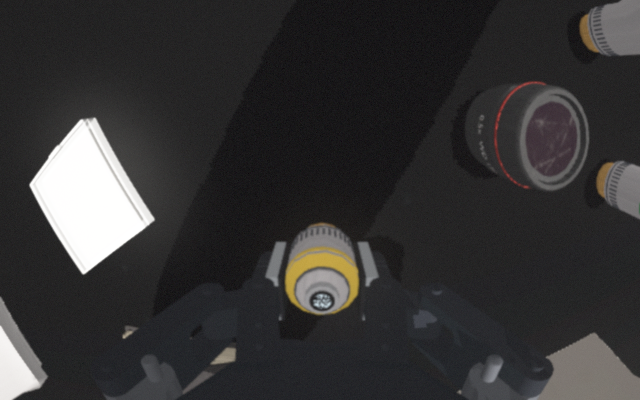

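```bash
python3 -m handwheel '[[[0,0,-0.02,0,0,0,0.02],[0,0,-0.05,0,0,0,0.02],[0,0,-0.09,0,0,0,0.02],[0,0,-0.13,0,0,0,0.02],[0,0,-0.14,0,0,0,0.02]]]'; python3 - <<'E'
from h import *
d((.5067,.0902,.12))
E
```

```text
clock: 13.68
position: [0.5823, -0.3568, 0.1597]
ee_rot: [0.111, 0.994, -0.001, 0.002]
ft_force: [-0.7, 0.6, -0.8]
grip_width: 0.375
t 13.675 pos [ 0.5823 -0.3568  0.1597] q [ 1.109e-01  9.938e-01 -9.000e-04  2.400e-03] F [-0.7  0.6 -0.8] w 0.375 j [ 0.04  0.56  0.65  1.42 -0.35  1.27  2.06]
(0.5067, 0.0902, 0.12) -> [0.1724 0.4194 0.0383]
```

```bash
python3 -m handwheel '[[[0.016,0.04,0,0,0,0,0.02],[0.037,0.09,0,0,0,0,0.02],[0.058,0.14,0,0,0,0,0.02],[0.078,0.19,0,0,0,0,0.02],[0.099,0.24,0,0,0,0,0.02],[0.119,0.29,0,0,0,0,0.02],[0.14,0.34,0.01,0,0,0,0.02],[0.159,0.387,0.02,0,0,0,0.02]]]' ; python3 -m handwheel '[[[0.01,0.025,0.01,0,0,0,0.02],[0.0134,0.0324,0.02,0,0,0,0.02],[0.0134,0.0324,0.02,0,0,0,0.02],[0.0134,0.0324,0.02,0,0,0,0.02]]]'; python3 - <<'E'
from h import *
d((.5067,.0902,.041),(.5067,.0902,.026))
E
```

```text
clock: 14.68
position: [0.5105, 0.0586, 0.1353]
ee_rot: [0.11, 0.994, 0.0, -0.0]
ft_force: [1.3, -0.5, -1.8]
grip_width: 0.375
clock: 15.18
position: [0.5058, 0.0897, 0.1158]
ee_rot: [0.112, 0.994, -0.0, 0.0]
ft_force: [-0.1, 0.0, -1.4]
grip_width: 0.369
t 15.175 pos [0.5058 0.0897 0.1158] q [ 1.118e-01  9.937e-01 -2.000e-04  1.000e-04] F [-0.1  0.  -1.4] w 0.369 j [-0.72  0.2   0.51  1.92 -0.11  1.06  1.18]
(0.5067, 0.0902, 0.041) -> [-0.0007  0.0007  0.0748]
(0.5067, 0.0902, 0.026) -> [-0.0007  0.0007  0.0898]
```

```bash
python3 -m handwheel '[[[-0.0007,0.0007,0.03,0,0,0,0.02],[-0.0007,0.0007,0.055,0,0,0,0.02],[-0.0007,0.0007,0.07,0,0,0,0.02],[-0.0007,0.0007,0.0748,0,0,0,0.02],[-0.0007,0.0007,0.0748,0,0,0,0.02]]]'; python3 - <<'E'
from h import *
d((.5067,.0902,.026))
cv2.imwrite("pics/w12.png",cv2.resize(manip.camera("wrist")[130:330,170:490],None,fx=2.5,fy=2.5))
E
```

```text
clock: 15.8
position: [0.5067, 0.0916, 0.0412]
ee_rot: [0.111, 0.994, 0.0, 0.0]
ft_force: [-0.3, -0.4, -0.9]
grip_width: 0.374
t 15.8 pos [0.5067 0.0916 0.0412] q [1.109e-01 9.938e-01 1.000e-04 2.000e-04] F [-0.3 -0.4 -0.9] w 0.374 j [-0.69  0.31  0.48  1.97 -0.18  0.9   1.23]
(0.5067, 0.0902, 0.026) -> [-0.0003 -0.0014  0.0152]
```

View pics/w12.png

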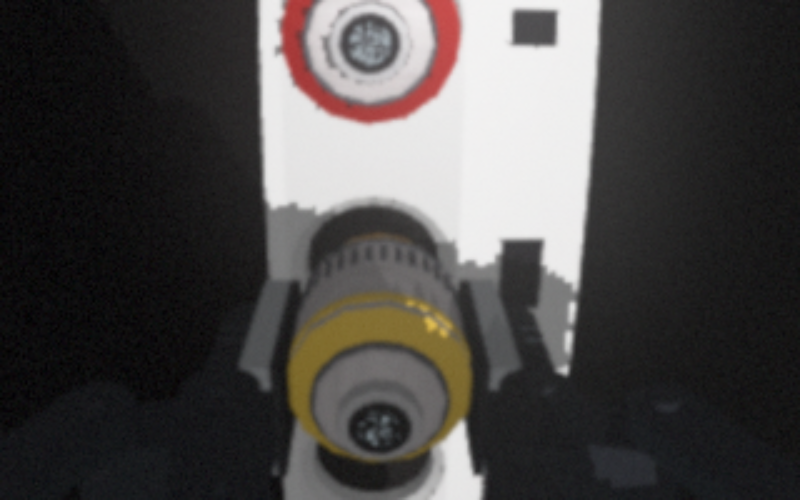

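```bash
python3 -m handwheel '[[[-0.0003,-0.0014,0.004,0,0,0,0.02],[-0.0003,-0.0014,0.008,0,0,0,0.02],[-0.0003,-0.0014,0.012,0,0,0,0.02],[-0.0003,-0.0014,0.0145,0,0,0,0.02],[-0.0003,-0.0014,0.0155,0,0,0,0.02],[-0.0003,-0.0014,0.0155,0,0,0,0.02]]]'; python3 - <<'E'
from h import *
d()
cv2.imwrite("pics/w13.png",cv2.resize(manip.camera("wrist")[130:330,170:490],None,fx=2.5,fy=2.5))
E
```

```text
clock: 16.6
position: [0.5063, 0.0905, 0.0259]
ee_rot: [0.111, 0.994, 0.0, -0.0]
ft_force: [-5.7, -1.5, 10.8]
grip_width: 0.372
t 16.6 pos [0.5063 0.0905 0.0259] q [ 1.107e-01  9.938e-01  2.000e-04 -2.000e-04] F [-5.7 -1.5 10.8] w 0.372 j [-0.68  0.34  0.48  1.98 -0.2   0.87  1.25]
```

View pics/w13.png

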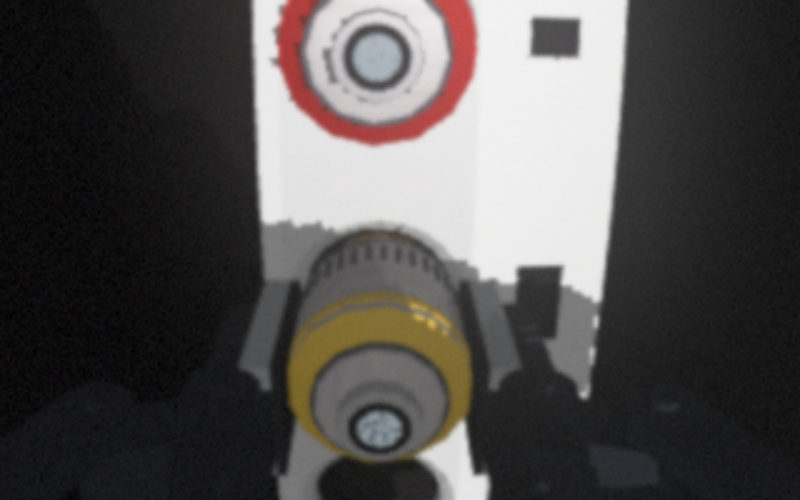

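```bash
python3 -m handwheel '[[[0.0005,0,-0.0005,0,0,0,0.02],[0.001,0,-0.0005,0,0,0,0.034],[0.001,0,-0.0005,0,0,0,0.04],[0.001,0,-0.0005,0,0,0,0.06],[0.001,0,-0.0005,0,0,0,0.07],[0.001,0,-0.0005,0,0,0,0.08]]]'; python3 - <<'E'
from h import *
d()
cv2.imwrite("pics/w14.png",cv2.resize(manip.camera("wrist")[130:330,170:490],None,fx=2.5,fy=2.5))
E
```

```text
clock: 17.4
position: [0.5053, 0.0907, 0.0258]
ee_rot: [0.111, 0.994, 0.0, 0.0]
ft_force: [-0.5, -0.1, -0.6]
grip_width: 0.934
t 17.4 pos [0.5053 0.0907 0.0258] q [0.1107 0.9939 0.     0.    ] F [-0.5 -0.1 -0.6] w 0.934 j [-0.68  0.33  0.48  1.98 -0.2   0.87  1.25]
```

View pics/w14.png

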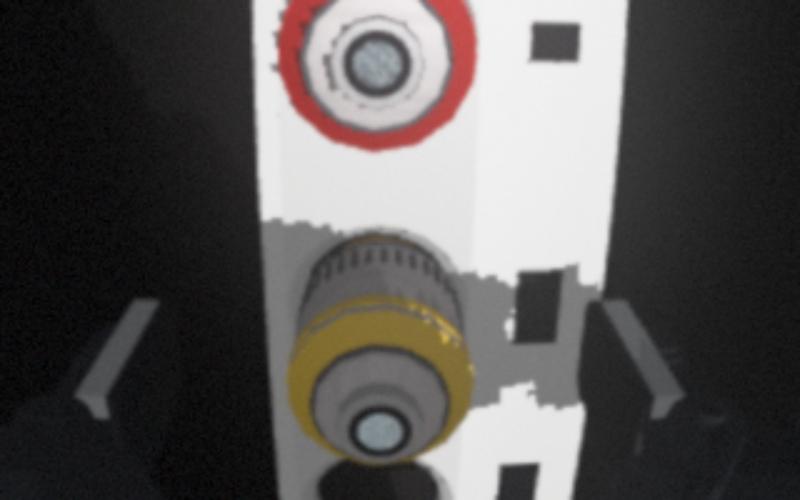

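```bash
python3 -m handwheel '[[[0,0,-0.03,0,0,0,0.085],[0,0,-0.08,0,0,0,0.085],[0,0,-0.12,0,0,0,0.085],[0,0,-0.13,0,0,0,0.085]]]'; python3 - <<'E'
from h import *
d((.5865,-.1405,.15))
E
```

```text
clock: 17.95
position: [0.5066, 0.0909, 0.1584]
ee_rot: [0.111, 0.994, 0.001, 0.002]
ft_force: [0.3, 0.2, -1.1]
grip_width: 0.992
t 17.95 pos [0.5066 0.0909 0.1584] q [0.1108 0.9938 0.0012 0.0018] F [ 0.3  0.2 -1.1] w 0.992 j [-0.74  0.14  0.52  1.87 -0.08  1.14  1.15]
(0.5865, -0.1405, 0.15) -> [-0.1289 -0.2082  0.0082]
```

```bash
python3 -m handwheel '[[[-0.026,-0.042,0,0,0,0,0.085],[-0.055,-0.09,0,0,0,0,0.085],[-0.085,-0.138,0,0,0,0,0.085],[-0.115,-0.186,0,0,0,0,0.085],[-0.1285,-0.208,0.006,0,0,0,0.085],[-0.1285,-0.208,0.006,0,0,0,0.085],[-0.1285,-0.208,0.006,0,0,0,0.085]]]' ; python3 - <<'E'
from h import *
o=manip.get_obs(); pos,q=o["position"],o["ee_rot"]; im=manip.camera("wrist"); cv2.imwrite("pics/w15.png",im)
m=mask(im[120:280,240:400],"green"); k,l,st,ce=cv2.connectedComponentsWithStats(m); i=1+np.argmax(st[1:,4]); b=st[i]
c=(b[0]+b[2]/2-.5+240,b[1]+b[3]/2-.5+120); print(c,b,wray(*c,pos,q,.050))
d((.5865,-.1405,.019))
E
```

```text
clock: 18.82
position: [0.5846, -0.1394, 0.1491]
ee_rot: [0.11, 0.994, 0.0, -0.001]
ft_force: [-0.6, 0.9, -0.5]
grip_width: 0.996
(np.float64(320.5), np.float64(203.5)) [ 61  65  40  38 455] [ 0.58589801 -0.14169893  0.05      ]
t 18.875 pos [ 0.5848 -0.139   0.1494] q [ 1.099e-01  9.939e-01  4.000e-04 -4.000e-04] F [-1.1  1.2  0.7] w 0.995 j [-0.36  0.38  0.65  1.66 -0.25  1.18  1.7 ]
(0.5865, -0.1405, 0.019) -> [-0.0021 -0.0012  0.1304]
```

View pics/w15.png

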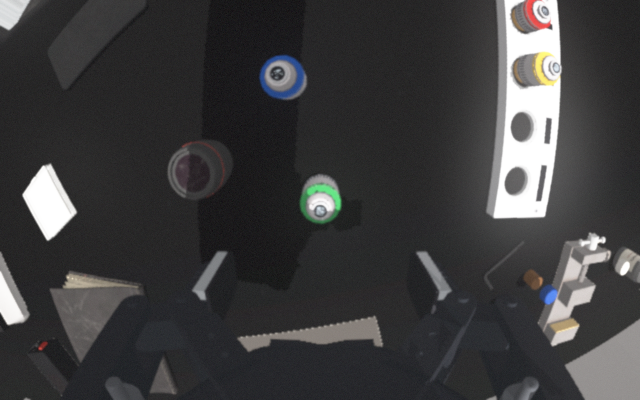

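```bash
python3 -m handwheel '[[[-0.0016,-0.0017,0.04,0,0,0,0.085],[-0.0016,-0.0017,0.08,0,0,0,0.085],[-0.0016,-0.0017,0.11,0,0,0,0.085],[-0.0016,-0.0017,0.13,0,0,0,0.085],[-0.0016,-0.0017,0.13,0,0,0,0.085]]]' 40; python3 - <<'E'
from h import *
d()
E
python3 -m handwheel '[[[0,0,0,0,0,0,0.05],[0,0,0,0,0,0,0.03],[0,0,0,0,0,0,0.02],[0,0,0,0,0,0,0.02],[0,0,0,0,0,0,0.02],[0,0,0,0,0,0,0.02]]]' 40; python3 - <<'E'
from h import *
d()
cv2.imwrite("pics/w16.png",manip.camera("wrist"))
E
```

```text
clock: 19.5
position: [0.5855, -0.1416, 0.0189]
ee_rot: [0.11, 0.994, 0.0, -0.001]
ft_force: [0.5, -0.3, -0.1]
grip_width: 0.995
t 19.5 pos [ 0.5855 -0.1416  0.0189] q [ 1.102e-01  9.939e-01  2.000e-04 -1.000e-03] F [ 0.5 -0.3 -0.1] w 0.995 j [-0.29  0.55  0.58  1.75 -0.36  0.95  1.78]
clock: 20.25
position: [0.5867, -0.1424, 0.0207]
ee_rot: [0.111, 0.994, 0.0, 0.001]
ft_force: [-1.5, 1.1, 6.6]
grip_width: 0.377
t 20.25 pos [ 0.5867 -0.1424  0.0207] q [1.106e-01 9.939e-01 2.000e-04 7.000e-04] F [-1.5  1.1  6.6] w 0.377 j [-0.29  0.55  0.58  1.75 -0.36  0.95  1.78]
```

View pics/w16.png

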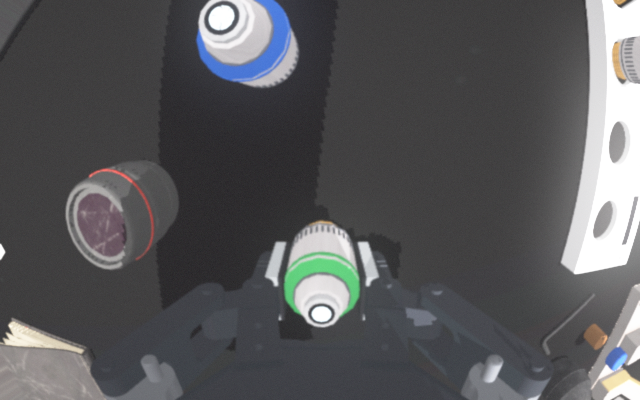

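```bash
python3 -m handwheel '[[[0,0,-0.02,0,0,0,0.02],[0,0,-0.05,0,0,0,0.02],[0,0,-0.09,0,0,0,0.02],[0,0,-0.12,0,0,0,0.02],[0,0,-0.125,0,0,0,0.02]]]'; python3 - <<'E'
from h import *
d((.562,.077,.14))
E
```

```text
clock: 20.92
position: [0.5872, -0.143, 0.1478]
ee_rot: [0.111, 0.994, 0.0, 0.002]
ft_force: [-0.4, 0.3, -1.0]
grip_width: 0.373
t 20.925 pos [ 0.5872 -0.143   0.1478] q [1.109e-01 9.938e-01 2.000e-04 2.100e-03] F [-0.4  0.3 -1. ] w 0.373 j [-0.35  0.39  0.65  1.66 -0.26  1.17  1.71]
(0.562, 0.077, 0.14) -> [0.0731 0.2091 0.0076]
```

```bash
python3 -m handwheel '[[[0.014,0.04,0,0,0,0,0.02],[0.031,0.09,0,0,0,0,0.02],[0.049,0.14,0,0,0,0,0.02],[0.064,0.185,0,0,0,0,0.02],[0.0731,0.2091,0.005,0,0,0,0.02],[0.0731,0.2091,0.007,0,0,0,0.02],[0.0731,0.2091,0.007,0,0,0,0.02]]]' ;  python3 - <<'E'
from h import *
d((.562,.077,.045),(.562,.077,.030))
E
```

```text
clock: 21.8
position: [0.5605, 0.0764, 0.1373]
ee_rot: [0.111, 0.994, -0.0, -0.0]
ft_force: [-0.9, -1.1, -0.8]
grip_width: 0.374
t 21.8 pos [0.5605 0.0764 0.1373] q [ 1.111e-01  9.938e-01 -5.000e-04 -4.000e-04] F [-0.9 -1.1 -0.8] w 0.374 j [-0.7   0.3   0.57  1.77 -0.18  1.13  1.28]
(0.562, 0.077, 0.045) -> [-0.0014  0.001   0.0923]
(0.562, 0.077, 0.03) -> [-0.0014  0.001   0.1073]
```

```bash
python3 -m handwheel '[[[-0.0014,0.0005,0.03,0,0,0,0.02],[-0.0014,0.0005,0.06,0,0,0,0.02],[-0.0014,0.0005,0.08,0,0,0,0.02],[-0.0014,0.0005,0.092,0,0,0,0.02],[-0.0014,0.0005,0.092,0,0,0,0.02],[-0.0014,0.0005,0.092,0,0,0,0.02]]]'; python3 - <<'E'
from h import *
d((.562,.077,.0302))
cv2.imwrite("pics/w17.png",cv2.resize(manip.camera("wrist")[130:330,170:490],None,fx=2.5,fy=2.5))
E
```

```text
clock: 22.55
position: [0.5629, 0.0774, 0.0467]
ee_rot: [0.111, 0.994, 0.0, 0.001]
ft_force: [1.3, -0.3, -1.0]
grip_width: 0.373
t 22.55 pos [0.5629 0.0774 0.0467] q [1.110e-01 9.938e-01 2.000e-04 6.000e-04] F [ 1.3 -0.3 -1. ] w 0.373 j [-0.66  0.42  0.54  1.83 -0.26  0.95  1.34]
(0.562, 0.077, 0.0302) -> [ 0.0008 -0.0007  0.0165]
```

View pics/w17.png

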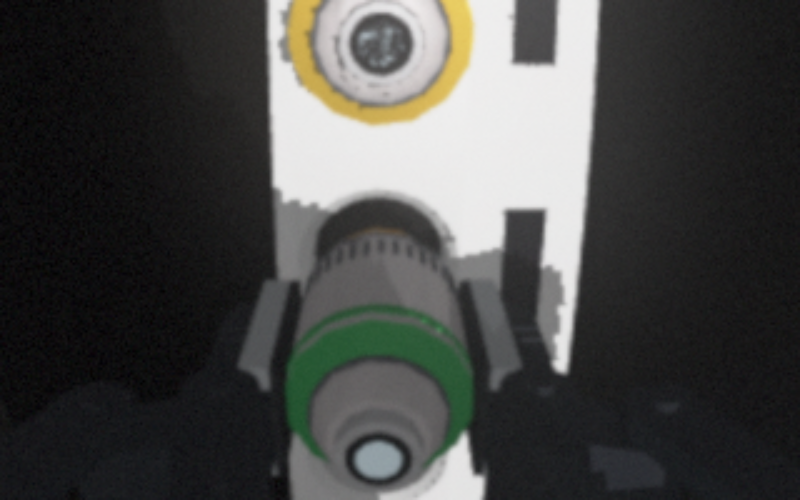

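```bash
python3 -m handwheel '[[[0.001,-0.0003,0.005,0,0,0,0.02],[0.001,-0.0003,0.009,0,0,0,0.02],[0.001,-0.0003,0.013,0,0,0,0.02],[0.001,-0.0003,0.0155,0,0,0,0.02],[0.001,-0.0003,0.0165,0,0,0,0.02],[0.001,-0.0003,0.0165,0,0,0,0.02]]]'; python3 - <<'E'
from h import *
d()
cv2.imwrite("pics/w18.png",cv2.resize(manip.camera("wrist")[130:330,170:490],None,fx=2.5,fy=2.5))
E
```

```text
clock: 23.35
position: [0.5613, 0.0776, 0.0301]
ee_rot: [0.111, 0.994, 0.0, -0.0]
ft_force: [-5.2, -0.5, 11.4]
grip_width: 0.375
t 23.35 pos [0.5613 0.0776 0.0301] q [ 1.108e-01  9.938e-01  3.000e-04 -1.000e-04] F [-5.2 -0.5 11.4] w 0.375 j [-0.65  0.44  0.53  1.85 -0.27  0.92  1.35]
```

View pics/w18.png

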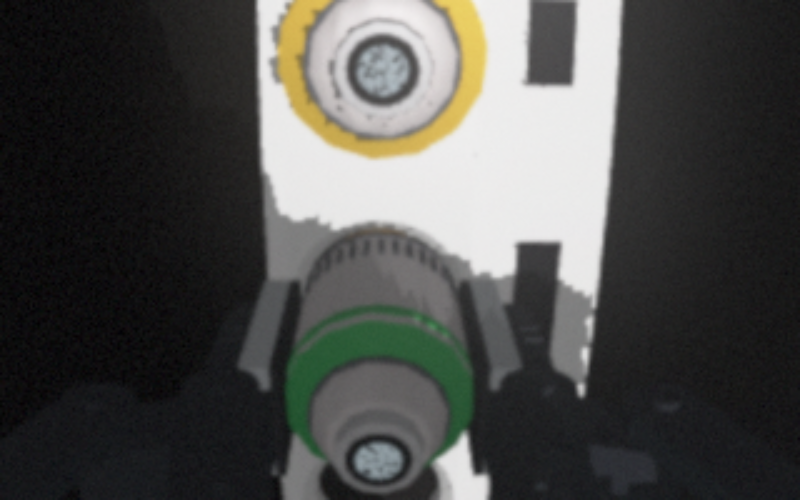

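On the floor (11 N, height as expected). Release and lift.

```bash
python3 -m handwheel '[[[0,0,-0.0005,0,0,0,0.02],[0,0,-0.0005,0,0,0,0.034],[0,0,-0.0005,0,0,0,0.04],[0,0,-0.0005,0,0,0,0.06],[0,0,-0.0005,0,0,0,0.07],[0,0,-0.0005,0,0,0,0.08]]]'; python3 - <<'E'
from h import *
d()
cv2.imwrite("pics/w19.png",cv2.resize(manip.camera("wrist")[130:330,170:490],None,fx=2.5,fy=2.5))
E
python3 -m handwheel '[[[0,0,-0.02,0,0,0,0.085],[0,0,-0.06,0,0,0,0.085],[0,0,-0.11,0,0,0,0.085],[0,0,-0.13,0,0,0,0.085],[0,0,-0.13,0,0,0,0.085]]]'; python3 - <<'E'
from h import *
d((.480,-.146,.17))
E
```

```text
clock: 24.15
position: [0.5612, 0.0776, 0.0298]
ee_rot: [0.111, 0.994, 0.0, 0.0]
ft_force: [0.4, -0.0, -0.5]
grip_width: 0.935
t 24.15 pos [0.5612 0.0776 0.0298] q [0.1107 0.9939 0.     0.    ] F [ 0.4 -0.  -0.5] w 0.935 j [-0.65  0.44  0.53  1.85 -0.27  0.92  1.35]
clock: 24.82
position: [0.5624, 0.0778, 0.1626]
ee_rot: [0.111, 0.994, 0.001, 0.002]
ft_force: [-0.5, 0.3, -0.2]
grip_width: 0.999
t 24.825 pos [0.5624 0.0778 0.1626] q [0.1108 0.9938 0.0011 0.0019] F [-0.5  0.3 -0.2] w 0.999 j [-0.71  0.28  0.59  1.74 -0.17  1.17  1.27]
(0.48, -0.146, 0.17) -> [ 0.0311 -0.2364 -0.0081]
```

View pics/w19.png

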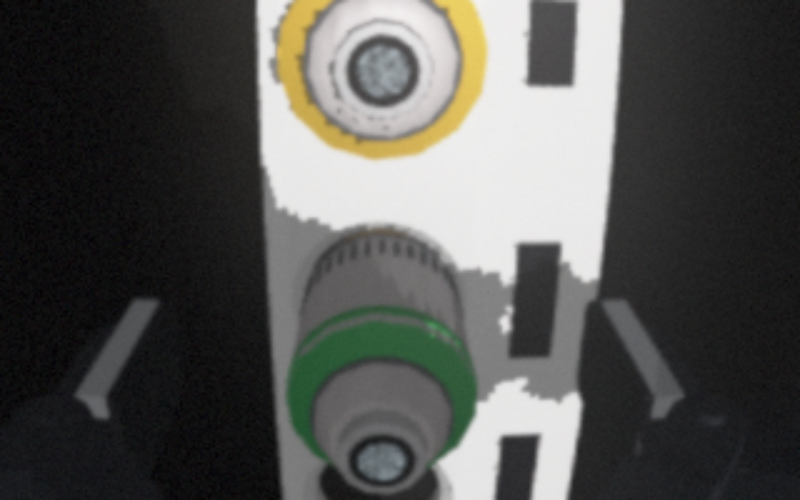

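Green is seated. Now blue.

```bash
python3 -m handwheel '[[[0.005,-0.04,0,0,0,0,0.085],[0.012,-0.09,0,0,0,0,0.085],[0.018,-0.14,0,0,0,0,0.085],[0.025,-0.19,0,0,0,0,0.085],[0.031,-0.23,0,0,0,0,0.085],[0.031,-0.236,0,0,0,0,0.085],[0.031,-0.236,0,0,0,0,0.085]]]' ; python3 - <<'E'
from h import *
o=manip.get_obs(); pos,q=o["position"],o["ee_rot"]; im=manip.camera("wrist"); cv2.imwrite("pics/w20.png",im)
m=mask(im[120:280,240:400],"blue"); k,l,st,ce=cv2.connectedComponentsWithStats(m); i=1+np.argmax(st[1:,4]); b=st[i]
c=(b[0]+b[2]/2-.5+240,b[1]+b[3]/2-.5+120); print(c,b,wray(*c,pos,q,.056))
d((.480,-.147,.023))
E
```

```text
clock: 25.7
position: [0.4789, -0.1455, 0.1595]
ee_rot: [0.111, 0.994, 0.0, -0.0]
ft_force: [1.2, 0.6, 0.3]
grip_width: 0.998
(np.float64(321.0), np.float64(200.0)) [ 61  62  41  37 492] [ 0.47871542 -0.14708097  0.056     ]
t 25.75 pos [ 0.4792 -0.1448  0.1595] q [ 1.102e-01  9.939e-01  1.000e-04 -3.000e-04] F [ 0.2  0.3 -0. ] w 0.997 j [-0.48  0.12  0.74  1.91 -0.09  1.14  1.64]
(0.48, -0.147, 0.023) -> [-0.0013 -0.002   0.1365]
```

View pics/w20.png

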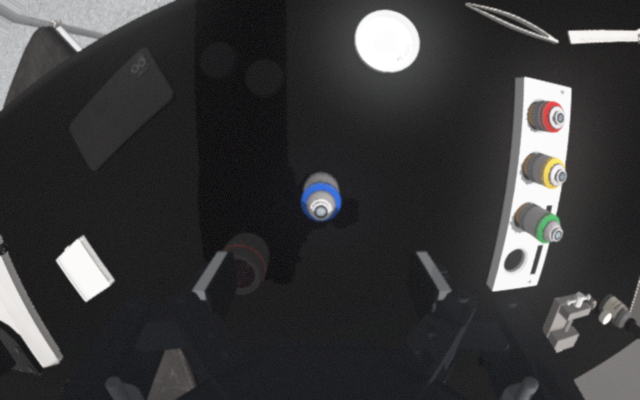

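```bash
python3 -m handwheel '[[[-0.0005,-0.002,0.04,0,0,0,0.085],[-0.0005,-0.002,0.08,0,0,0,0.085],[-0.0005,-0.002,0.12,0,0,0,0.085],[-0.0005,-0.002,0.136,0,0,0,0.085],[-0.0005,-0.002,0.136,0,0,0,0.085]]]' 40; python3 - <<'E'
from h import *
d()
E
python3 -m handwheel '[[[0,0,0,0,0,0,0.05],[0,0,0,0,0,0,0.03],[0,0,0,0,0,0,0.02],[0,0,0,0,0,0,0.02],[0,0,0,0,0,0,0.02],[0,0,0,0,0,0,0.02]]]' 40; python3 - <<'E'
from h import *
d()
cv2.imwrite("pics/w21.png",manip.camera("wrist"))
E
```

```text
clock: 26.38
position: [0.4789, -0.1472, 0.0234]
ee_rot: [0.11, 0.994, -0.0, -0.001]
ft_force: [-0.0, 0.1, 0.4]
grip_width: 0.991
t 26.375 pos [ 0.4789 -0.1472  0.0234] q [ 1.102e-01  9.939e-01 -2.000e-04 -9.000e-04] F [-0.   0.1  0.4] w 0.991 j [-0.39  0.35  0.68  2.02 -0.29  0.87  1.8 ]
clock: 27.12
position: [0.4798, -0.1477, 0.0246]
ee_rot: [0.111, 0.994, 0.0, 0.001]
ft_force: [-1.7, 1.8, 6.8]
grip_width: 0.371
t 27.125 pos [ 0.4798 -0.1477  0.0246] q [1.106e-01 9.939e-01 3.000e-04 7.000e-04] F [-1.7  1.8  6.8] w 0.371 j [-0.39  0.35  0.68  2.02 -0.29  0.87  1.8 ]
```

View pics/w21.png

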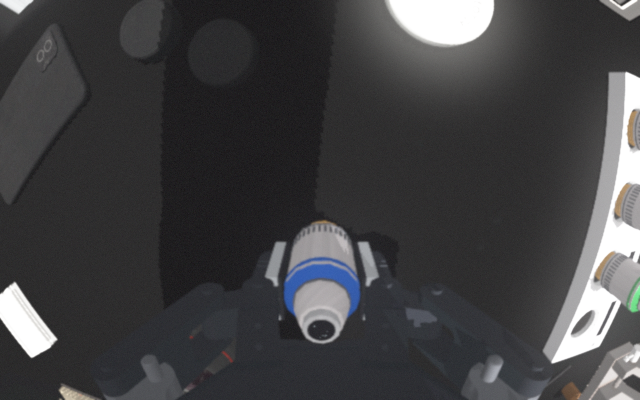

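```bash
python3 -m handwheel '[[[0,0,-0.02,0,0,0,0.02],[0,0,-0.05,0,0,0,0.02],[0,0,-0.09,0,0,0,0.02],[0,0,-0.13,0,0,0,0.02],[0,0,-0.14,0,0,0,0.02]]]'; python3 - <<'E'
from h import *
d((.618,.0645,.15))
E
```

```text
clock: 27.8
position: [0.4801, -0.1481, 0.166]
ee_rot: [0.111, 0.994, 0.001, 0.002]
ft_force: [-0.2, -0.3, -1.7]
grip_width: 0.376
t 27.8 pos [ 0.4801 -0.1481  0.166 ] q [1.107e-01 9.938e-01 5.000e-04 1.800e-03] F [-0.2 -0.3 -1.7] w 0.376 j [-0.5   0.11  0.76  1.9  -0.09  1.15  1.65]
(0.618, 0.0645, 0.15) -> [-0.0877  0.2377  0.0167]
```

```bash
python3 -m handwheel '[[[-0.014,0.038,0,0,0,0,0.02],[-0.033,0.09,0,0,0,0,0.02],[-0.052,0.14,0,0,0,0,0.02],[-0.07,0.19,0,0,0,0,0.02],[-0.085,0.23,0.01,0,0,0,0.02],[-0.0877,0.2377,0.014,0,0,0,0.02],[-0.0877,0.2377,0.014,0,0,0,0.02],[-0.0877,0.2377,0.014,0,0,0,0.02]]]' ;  python3 - <<'E'
from h import *
d((.618,.0645,.050))
E
```

```text
clock: 28.8
position: [0.6165, 0.0629, 0.1498]
ee_rot: [0.112, 0.994, -0.0, -0.0]
ft_force: [0.5, 0.8, -2.2]
grip_width: 0.374
t 28.8 pos [0.6165 0.0629 0.1498] q [ 1.118e-01  9.937e-01 -2.000e-04 -1.000e-04] F [ 0.5  0.8 -2.2] w 0.374 j [-0.65  0.42  0.62  1.61 -0.26  1.19  1.36]
(0.618, 0.0645, 0.05) -> [-0.0011  0.0019  0.0998]
```

```bash
python3 -m handwheel '[[[-0.001,0.001,0.03,0,0,0,0.02],[-0.001,0.001,0.06,0,0,0,0.02],[-0.001,0.001,0.085,0,0,0,0.02],[-0.001,0.001,0.099,0,0,0,0.02],[-0.001,0.001,0.099,0,0,0,0.02],[-0.001,0.001,0.099,0,0,0,0.02]]]'; python3 - <<'E'
from h import *
d((.618,.0645,.0341))
cv2.imwrite("pics/w22.png",cv2.resize(manip.camera("wrist")[130:330,170:490],None,fx=2.5,fy=2.5))
E
```

```text
clock: 29.55
position: [0.6188, 0.0653, 0.052]
ee_rot: [0.111, 0.994, 0.0, 0.001]
ft_force: [-0.1, 0.3, -1.8]
grip_width: 0.373
t 29.55 pos [0.6188 0.0653 0.052 ] q [1.109e-01 9.938e-01 3.000e-04 8.000e-04] F [-0.1  0.3 -1.8] w 0.373 j [-0.62  0.53  0.57  1.68 -0.33  1.02  1.41]
(0.618, 0.0645, 0.0341) -> [ 0.0007 -0.0009  0.0179]
```

View pics/w22.png

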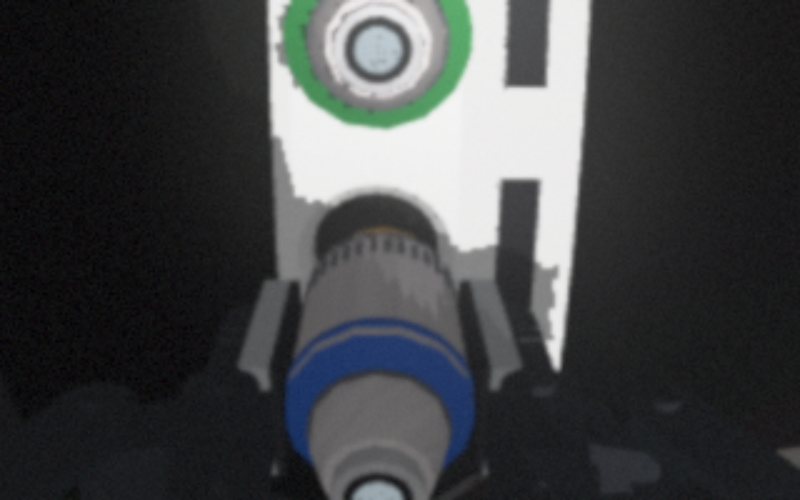

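```bash
python3 -m handwheel '[[[0.001,-0.0008,0.005,0,0,0,0.02],[0.001,-0.0008,0.01,0,0,0,0.02],[0.001,-0.0008,0.014,0,0,0,0.02],[0.001,-0.0008,0.0165,0,0,0,0.02],[0.001,-0.0008,0.0178,0,0,0,0.02],[0.001,-0.0008,0.0178,0,0,0,0.02]]]'; python3 - <<'E'
from h import *
d()
cv2.imwrite("pics/w23.png",cv2.resize(manip.camera("wrist")[130:330,170:490],None,fx=2.5,fy=2.5))
E
```

```text
clock: 30.35
position: [0.6172, 0.065, 0.0341]
ee_rot: [0.111, 0.994, 0.0, 0.0]
ft_force: [-5.8, -0.2, 11.0]
grip_width: 0.38
t 30.35 pos [0.6172 0.065  0.0341] q [1.107e-01 9.939e-01 4.000e-04 0.000e+00] F [-5.8 -0.2 11. ] w 0.38 j [-0.61  0.55  0.56  1.7  -0.34  0.99  1.42]
```

View pics/w23.png

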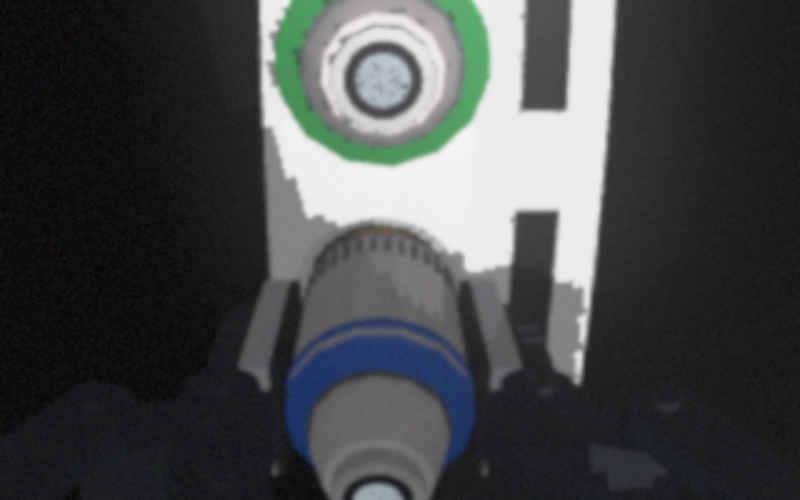

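Blue is down on its floor at the expected height; release, lift, and check.

```bash
python3 -m handwheel '[[[0,0,-0.0005,0,0,0,0.02],[0,0,-0.0005,0,0,0,0.034],[0,0,-0.0005,0,0,0,0.04],[0,0,-0.0005,0,0,0,0.06],[0,0,-0.0005,0,0,0,0.07],[0,0,-0.0005,0,0,0,0.08]]]'; 
python3 -m handwheel '[[[0,0,-0.02,0,0,0,0.085],[0,0,-0.06,0,0,0,0.085],[0,0,-0.11,0,0,0,0.085],[0,0,-0.14,0,0,0,0.085],[0,0,-0.14,0,0,0,0.085]]]'; python3 -m handwheel '[[[0.04,-0.03,0,0,0,0,0.085],[0.08,-0.07,0,0,0,0,0.085],[0.11,-0.11,0,0,0,0,0.085],[0.13,-0.16,0,0,0,0,0.085],[0.14,-0.20,0,0,0,0,0.085],[0.14,-0.20,0,0,0,0,0.085],[0.14,-0.20,0,0,0,0,0.085]]]'; python3 - <<'E'
from h import *
d()
cv2.imwrite("pics/w24.png",manip.camera("wrist"))
t=manip.camera("top"); s=manip.camera("scene"); cv2.imwrite("pics/t24f.png",t); cv2.imwrite("pics/s24f.png",s)
cv2.imwrite("pics/t24.png",cv2.resize(t[145:265,220:350],None,fx=5,fy=5))
cv2.imwrite("pics/s24.png",cv2.resize(s[120:270,220:420],None,fx=4,fy=4))
E
```

```text
clock: 31.15
position: [0.617, 0.065, 0.0335]
ee_rot: [0.111, 0.994, 0.0, 0.0]
ft_force: [-0.7, -0.2, -0.7]
grip_width: 0.935
clock: 31.78
position: [0.6186, 0.0648, 0.1776]
ee_rot: [0.111, 0.994, 0.001, 0.003]
ft_force: [0.3, -0.7, 0.1]
grip_width: 0.992
clock: 32.65
position: [0.4366, -0.0987, 0.1736]
ee_rot: [0.111, 0.994, 0.0, 0.0]
ft_force: [-0.2, 0.8, 1.1]
grip_width: 0.993
t 32.65 pos [ 0.4366 -0.0987  0.1736] q [1.106e-01 9.939e-01 3.000e-04 1.000e-04] F [-0.2  0.8  1.1] w 0.993 j [-0.65 -0.07  0.76  2.02  0.05  1.18  1.44]
```

View pics/t24.png

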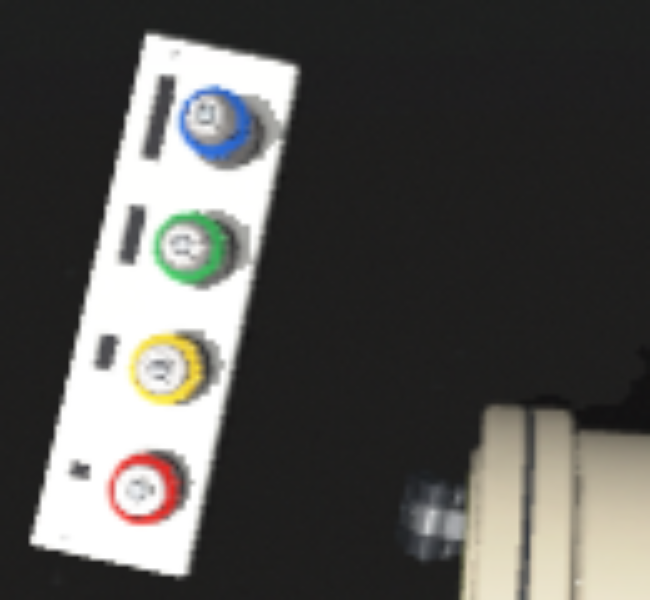

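View pics/s24.png

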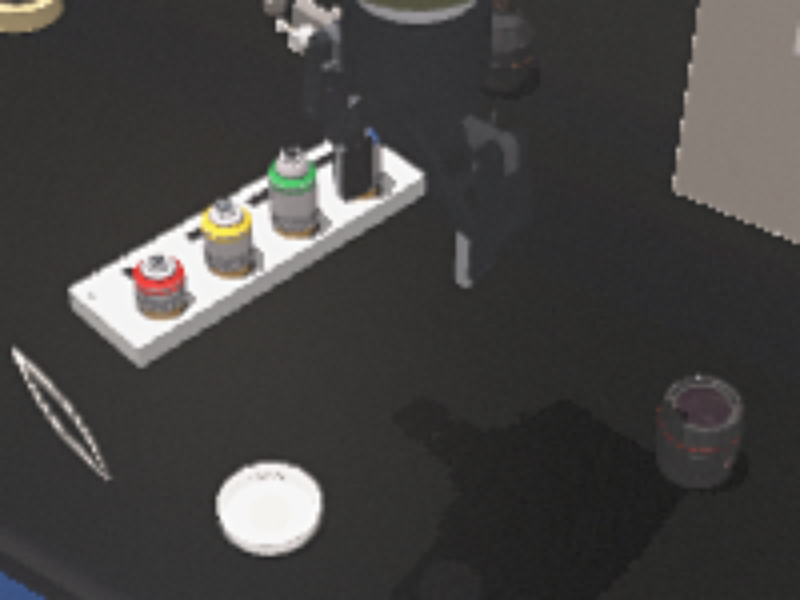

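View pics/w24.png

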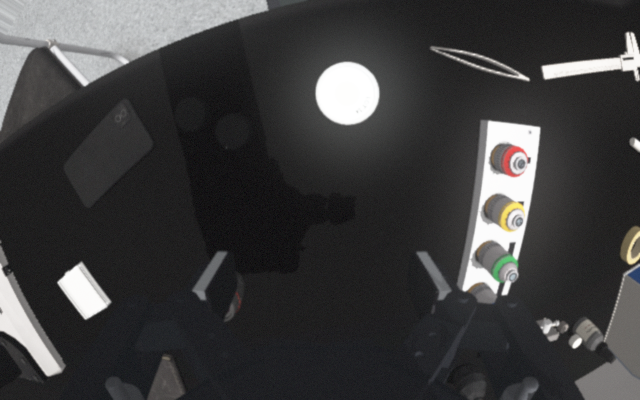

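```bash
python3 - <<'E'
from h import *
t=cv2.imread("pics/t24f.png"); s=cv2.imread("pics/s24f.png")
f=rack(.53791,.09486,-1.7956)
for (col,z),y in zip(dict(red=.034,yellow=.044,green=.052,blue=.058).items(),(-.087,-.029,.029,.087)):
  r={}
  for n,im,(x0,y0,x1,y1) in(("top",t,(222,145,290,265)),("scene",s,(232,145,332,212))):
    m=mask(im[y0:y1,x0:x1],col);k,l,st,_=cv2.connectedComponentsWithStats(m); b=st[1+np.argmax(st[1:,4])]
    c=np.array([b[0]+b[2]/2-.5+x0,b[1]+b[3]/2-.5+y0]); r[n]=c
    if n=="top": print(col,"top err mm",((atz(n,*c,z+.0075)-f((.0125,y,z+.0075)))*1000).round(1)[:2])
    else:
      (o,dd)=ray("top",*r["top"]); o2,d2=ray(n,*c); A=np.c_[dd,-d2]; k=np.linalg.lstsq(A,o2-o,rcond=None)[0]
      p=((o+dd*k[0])+(o2+d2*k[1]))/2; print("  tri z",p[2].round(4),"expect",z+.0075, "box",b[2:])
c=(0,0)
a=cv2.imread("pics/top0.png"); print("stereo scene"); b0=cv2.imread("pics/scene0.png")
print(cv2.phaseCorrelate(*[np.float32(cv2.cvtColor(i[205:250,375:415],cv2.COLOR_BGR2GRAY)) for i in(b0,s)]))
E
```

```text
red top err mm [-1.1 -2. ]
  tri z 0.0401 expect 0.0415 box [13  9 50]
yellow top err mm [-2.1 -1.4]
  tri z 0.0502 expect 0.0515 box [13  9 45]
green top err mm [-3.7 -0.4]
  tri z 0.0628 expect 0.0595 box [12  7 27]
blue top err mm [-2.1 -0.2]
  tri z 0.0619 expect 0.0655 box [2 2 3]
stereo scene
((0.1789028365875538, 0.39615825102342583), 0.8436941846211752)
```

```bash
python3 -m handwheel '[[[0,-0.05,-0.01,0,0,0,0.085],[0,-0.10,-0.02,0,0,0,0.085],[0,-0.15,-0.02,0,0,0,0.085],[0,-0.15,-0.02,0,0,0,0.085],[0,-0.15,-0.02,0,0,0,0.085]]]'; python3 - <<'E'
from h import *
s=manip.camera("scene"); cv2.imwrite("pics/s25.png",cv2.resize(s[130:230,230:350],None,fx=6,fy=6,interpolation=cv2.INTER_CUBIC))
E
```

```text
clock: 33.42
position: [0.4039, -0.2448, 0.1933]
ee_rot: [0.11, 0.994, -0.0, -0.0]
ft_force: [0.2, 0.5, -0.2]
grip_width: 0.994
```

View pics/s25.png

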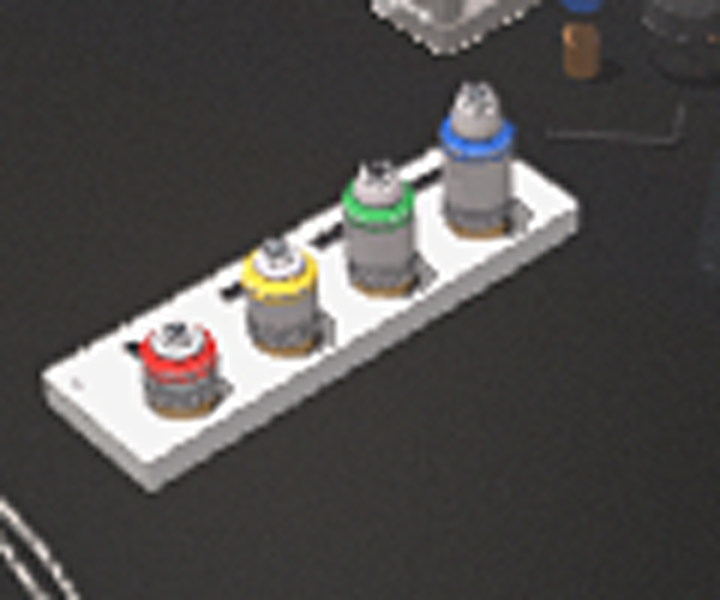

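```bash
python3 -c "
from workcell import manip
print(manip.hand_in())"
```

```text
the job is handed in; nothing more can be done
None
```

All four objectives are back in the rack, in order of length: red in seat 1, yellow in 2, green in 3 and blue in 4. The job was handed in at about 34 s, with the arm clear of everything; no verdict was reported.

- **Seating:** the last scene picture shows all four upright, with only a thin strip of brass foot showing above the rack. Yellow, green and blue met the recess floor with about 11 N, at the tool height expected for a full seat. Red was lowered to its floor height without a clear contact reading.
- **Position:** the top camera puts each within about 4 mm of its recess centre (limit 8 mm, calibration good to about 2 mm). The largest offset is green, at 3.7 mm.
- **Stereo objective:** it was not touched, and its image moved less than half a pixel.
- **Checks that disagreed:** the two-camera height came out 3.3 mm high for green, which conflicts with its contact height and the picture. It came out 3.6 mm low for blue, but the gripper hid almost all of its ring, so that reading is unreliable. A later clear view showed blue seated.

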